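# Lock the pressure screw of an etching press with two spanners

## Task

The printing pressure of the small etching press is set and has to be locked at its right-hand screw (the one nearer the two tools). Lay the flat spanner gently on the big lower nut with its handle against the front cap bolt, so that the frame keeps that nut from turning, then put the T-handled socket wrench on the thinner jam nut above it and turn it clockwise, without leaning on it, until it comes up hard against the lower nut, and about 20 degrees further. Stand the wrench upright on the bench again and leave the spanner lying on the nut for the next adjustment; beyond taking up the spanner's slack the lower nut must not turn, and the ink tin and the oil bottle stay where they are.

Things in the scene. Friction and masses are not known exactly. Their poses are not given: they have to be found in the camera images.
- press: Tabletop etching press, fixed. Origin at bench level under the axis of its right-hand pressure screw; z up, x away from the robot, the bed and the second, locked screw towards y. Flat cap (170 along x, 64 along y) with its top at z 180 mm; the M20 screw stands up from it to z 223.5 mm with the lower nut and the jam nut on it. Beyond the cap's ends (x below -85 mm) is free space.
- cap_bolt (a point): The front cap bolt, a round head 18 mm across and 13 mm high on the cap, 62 mm from the screw's axis towards the robot. Point at the middle of the head. The spanner's handle, lying on the screw's right (-y) side of it, is stopped by it when the lower nut tries to turn clockwise.
- set_nut_mid (a point): The big lower nut (setting nut), 36 mm across flats, 18 mm high, lying on the cap; point on the axis half-way up (9 mm over the cap). Its x axis is parallel to two flats and is the way the spanner's handle (jaw to grip) must point to lie up to 4 degrees clear of the cap bolt. Free, it turns at 0.15 Nm; held by the braced spanner it gives about 10 degrees.
- set_corner (a point): One corner of the lower nut, 20.8 mm from the axis along the nut's x axis, half-way up.
- jam_top (a point): The jam nut, 30 mm across flats, 12 mm high, directly above the lower nut (18.4 to 30.4 mm over the cap); point on the axis in its top face. x axis through a corner, so parallel to two flats (repeats every 60 degrees). Clockwise seen from above it runs easily (0.03 Nm) for 14 to 34 degrees until it meets the lower nut. The screw, 20 mm thick, ends 13 mm above this point.
- jam_nip (a joint): How far the jam nut has been tightened after coming up hard against the lower nut, rad: 0 until then, grows clockwise. It needs 0.35 Nm to begin and 0.5 Nm per rad more (0.53 Nm at 20 degrees) while it turns, some 0.15 Nm less at rest, and stays where it is left.
- spanner_grip (a point): Flat steel open-ended spanner, 0.3 kg, 10 mm thick, 214 mm long, lying flat. Point in the middle of its thickness on the handle (20 mm wide, straight from 82 mm ahead to 80 mm behind), 105 mm from the jaw's centre and 34 mm behind the balance point; x towards the jaw, z up.
- spanner_jaw (a point): Centre of the spanner's open jaw, mid-thickness: 37.6 mm between its parallel faces (along x), open to +x, flat throat 21.6 mm behind. Wide enough to be lowered from above past the screw and the jam nut (34.6 mm over corners). Outside, the head is 66 mm wide.
- t_hub (a point): T-handled socket wrench, steel, 0.27 to 0.41 kg, 110 mm high, standing upright on its open socket. Point at the centre of its hub, 92 mm over the foot: a block 30 mm (x) by 18 mm (y) by 36 mm high, to be gripped across y. The T bar, 12 mm thick, 140 mm long, runs along x through it.
- t_mouth (a point): Centre of the wrench's mouth, in the plane of its foot. Hexagonal socket, 31.8 mm across flats, 24 mm deep, 46 mm over its outer corners; corners of the hexagon lie on the wrench's x axis. Pushed right down it stops on the end of the screw with the foot 1.5 mm above the lower nut.
- ink_tin: Bystander: squat pale ink tin, 74 mm across, 78 mm high. Origin under its centre.
- oil_bottle: Bystander: dark plastic bottle, 60 mm across, 170 mm high. Origin under its centre.
There are look-alikes about, which are no part of the job. What is shaped like the part that bears t_hub but green or pink is not meant. There is more than one size of the part that bears spanner_grip; the job needs the largest.

How it is judged:
On the way, in this order (a step that is already met when the one before it is completed fails the run):
1. the spanner lies on the lower nut, let go (horizontal distance between spanner_jaw and set_nut_mid below 0.006 m and z of spanner_jaw in the frame of set_nut_mid below 0 m and angle between spanner_jaw's own z axis and vertical below 0.12 rad and contact force between the fingers and spanner below 0.5 N), for 0.2 s.
2. the jam nut is tightened with the wrench on it while the spanner lies on the lower nut (value of joint jam_nip above 0.2 rad and horizontal distance between t_mouth and jam_top below 0.006 m and z of t_mouth in the frame of jam_top below -0.003 m and horizontal distance between spanner_jaw and set_nut_mid below 0.006 m and z of spanner_jaw in the frame of set_nut_mid below 0 m and angle between spanner_jaw's own z axis and vertical below 0.12 rad), for 0.1 s.
At the end, for the whole second after the job is handed in: The jam nut is tightened 11 to 34 degrees past coming up hard, the lower nut is within 20 degrees of its setting, the spanner lies flat on the lower nut (jaw within 6 mm of its axis), and the wrench stands upright on the bench; everything released (value of joint jam_nip between 0.2 and 0.6 rad and distance of set_corner from where it was at the start of the episode below 0.0072 m and horizontal distance between spanner_jaw and set_nut_mid below 0.006 m and z of spanner_jaw in the frame of set_nut_mid below 0 m and angle between spanner_jaw's own z axis and vertical below 0.12 rad and height (world z) of t_mouth between -0.004 and 0.004 m and angle between t_hub's own z axis and vertical below 0.08 rad); the robot touches nothing.
It fails at once if the lower nut turned more than 20 degrees from its setting (distance of set_corner from where it was at the start of the episode above 0.0072 m).
It fails at once if the jam nut overtightened (more than 34 degrees past hard) (value of joint jam_nip above 0.6 rad).
It fails at once if a bystander shifted by more than 2 cm (distance of any of ink_tin, oil_bottle from where it was at the start of the episode above 0.02 m).
It fails at once if the wrench pushed on to the nut or against the screw with over 25 N (while fitting it, or on the screw at any time) ((contact force between t_wrench and press above 25 N and z of t_mouth in the frame of jam_top above -0.002 m and value of joint jam_nip below 0.1 rad) or contact force between t_wrench and press_c0 above 25 N).
It fails at once if the spanner forced against the press with over 30 N while it is held (contact force between spanner and press above 30 N and contact force between the fingers and spanner above 0.5 N).
It also fails if it takes over 72 s, if anything falls off the work surface, if the arm or the gripper's body presses on something with over 40 N, if the wrist force passes 120 N, or if a joint passes its speed limit or range.

## Robot

A 7-joint arm with a two-finger parallel gripper is mounted at the origin on the work surface. World frame = base frame: x ahead of the robot, y to its left, z up, the work surface at z = 0. Lengths are in m, angles in rad, forces in N, time in s.
With the tool pointing down it reaches from about 0.425 to 0.875 m from the base axis. Payload 8.4 kg.
Tool frame: the origin (TCP) lies between the finger pads; the fingertips stand 8 mm ahead of it and the grasp point (between the pads) lies 11 mm behind it; z points along the fingers, y is the line along which they close (so a half turn about z gives the same grasp; the last joint's range is limited). The gripper opens to 85 mm and grips with 20 to 120 N. Pads are 22 mm wide; open, the fingers measure 114 mm over their backs; the gripper's body (76 mm by 85 mm) begins 54 mm behind the grasp point. The pads swing forward as they close: fully open they stand 13 mm farther back than shut.
Start: joints at [-1.352, 0.333, 0.04, 1.465, -0.013, 1.343, -0.059], TCP at [0.203, 0.617, 0.216] pointing down, gripper open.
Joint ranges: [-2.58, 2.58], [-0.38, 2.09], [-1.3, 1.39], [0.25, 2.4], [-1.5, 4.64], [0.08, 2.09], [-2.65, 2.65]. Speed limits (rad/s): [2.22, 2.22, 2.79, 2.79, 3.14, 3.14, 3.14].

## Interface

Orientations are given as a unit quaternion [x, y, z, w].
In Python, from bench import telemetry, optics, arm gives the robot as it stands.
- The arm moves only by the tool apply_moves, never from a script. Its argument "plan" is a list of rows, each a list of 2 entries, a list of its own where there are three numbers: the shift along the tool's x, y, z scaled (see below), then the turn, a rotation vector about the tool's x, y, z scaled (see below). In form: [[[dx, dy, dz], [ax, ay, az]], ...]. A call has 1 to 8 rows; each row shifts and turns the commanded pose from where the row before left it, along the tool's axes as they then stand; what a row does not reach is not made up. The controller multiplies each number of a shift by 200 mm and each number of a turn by 0.12 rad. A row lasts 1/8 s, in which the tool goes at most 62.5 mm and 10.7 degrees, less where a joint would pass 70% of its speed; a pose out of reach is approached as far as the arm can. A call with a number of a shift or a turn outside -1 to 1 is refused whole. A call with a gripper value outside its range is refused whole. "hand" is the closure, from 0 (fully open) to 1 (shut), set as the call begins (left out, the last holds). The fingers move at their own pace and stop on an object; "grip_force" is the grip in N (left out, the last holds). Time passes only in rows, so rows that do not move let the fingers close. It gives the time, the measured TCP pose, the force, the opening and the grip force at its end, in the units of the state.
- telemetry.get_state(): the state, without advancing time (a new reading comes with each control period).
- optics.get_image(name): name is "scene" or "top" or "wrist"; returns (picture, depth): 384x512x3 uint8, red, green, blue; 384x512 float32, m along the optical axis (not along the pixel's ray), 0 where there is no reading.
- optics.camera_params(name): a dict with "camera_matrix" (3x3 intrinsics, pixels), "pose" (4x4, takes a point from camera to world coordinates). Camera axes: x right, y down, z forward; pixel columns grow to the right and rows downward; lengths in m; the calibration is good to about 2 mm. A picture is of the moment at which its call begins: read the wrist's pose just before it. camera_params takes no time and is no camera call; for the wrist camera it gives the pose at the moment of the call.
- arm.job_done(): hands the job in; it is judged then, once.
The state is a dict: "clock": time; "joint_pos": joint angles; "qd": joint speeds; "effort": joint torques, N m; "tool_pos": TCP position; "tool_rot": TCP orientation; "ft_force": force on the tool from outside, world axes, zero at the start; "moment": the same for the moment, N m; "grip_width": opening from 0.0 (shut) to 1.0 (fully open); "gripper_force": force on a finger pad.
Only numpy, scipy, OpenCV 4.12 (cv2) and the standard library are available. Lean on these libraries where they do the work, as an engineer would, in place of code of your own. Each camera call takes 0.05 s, during which the arm holds its last target. There are 200 camera calls.

## Working session

There is one attempt and no reset: what is moved stays moved. The work goes in short steps, Python scripts to look and compute and a tool call to move; the robot and the scene stay as the last step left them, time stands still between calls to the robot, and variables do not carry over. Pictures are saved under pics/ and viewed, at most 12 in all, crops included, and the job is handed in when it is done.

Besides the shell and the picture viewer there is one more tool, called after "Emit:" as name(argument=value, ...), one argument or row to a line, values as JSON. apply_moves: Moves the arm, as the interface text tells. Shifts and turns lie within -1 to 1; 1 stands for 200 mm of shift or 0.12 rad of turn. Its arguments: {"type":"object","properties":{"plan":{"type":"array"},"hand":{"type":"number"},"grip_force":{"type":"number"}},"required":["plan"]}

```bash
mkdir -p pics; ls; cat > h.py <<'E'
import numpy as np, cv2
from scipy.spatial.transform import Rotation as R
from bench import telemetry, optics, arm
def grab(n):
    p=optics.camera_params(n); im,d=optics.get_image(n)
    return im,d,np.array(p["camera_matrix"]),np.array(p["pose"])
def cloud(d,K,T):
    v,u=np.mgrid[:d.shape[0],:d.shape[1]]
    P=np.stack([(u-K[0,2])/K[0,0]*d,(v-K[1,2])/K[1,1]*d,d],-1)
    W=P@T[:3,:3].T+T[:3,3]; W[d<=0]=np.nan; return W
def save(im,n): cv2.imwrite("pics/"+n,im[...,::-1])
E
python3 - <<'E'
from h import *
s=telemetry.get_state(); print(s)
for n in("scene","top"):
    im,d,K,T=grab(n); np.savez(n,im=im,d=d,K=K,T=T); print(n,K.tolist(),T.round(3).tolist())
    save(im,n+".png")
a=np.hstack([cv2.imread("pics/scene.png"),cv2.imread("pics/top.png")])
E
```

```text
pics
{'clock': 0.0, 'joint_pos': array([-1.35219215,  0.3339225 ,  0.03985436,  1.46629416, -0.01339035,
        1.34330195, -0.0584878 ]), 'qd': array([-0.00095583,  0.00165178, -0.00061537, -0.00016993,  0.0012909 ,
       -0.0009497 ,  0.00160878]), 'effort': array([ 1.31773493e-03, -6.58553195e+01,  1.36567511e+00, -4.05558264e+01,
        1.68209884e-02,  1.27175447e-02, -1.76012293e-05]), 'tool_pos': array([0.20298024, 0.61697412, 0.21500233]), 'tool_rot': array([ 1.58226650e-01,  9.87402470e-01, -8.26845091e-04, -7.37795281e-05]), 'ft_force': array([-0.27136019,  0.66747382, -0.63137598]), 'moment': array([-0.019794  ,  0.02350367,  0.00756385]), 'gripper_force': 0.0, 'grip_width': 1.0010660217028118}
scene [[425.54667332032784, 0.0, 253.97485116945109], [0.0, 425.54667332032784, 192.6241579687487], [0.0, 0.0, 1.0]] [[-0.826, 0.367, -0.428, 1.012], [0.563, 0.514, -0.647, 0.465], [-0.018, -0.776, -0.631, 0.819], [0.0, 0.0, 0.0, 1.0]]
top [[411.9405078340363, 0.0, 259.94088637047287], [0.0, 411.9405078340363, 189.63695239936789], [0.0, 0.0, 1.0]] [[-0.012, -0.981, 0.193, 0.353], [-1.0, 0.012, -0.002, -0.225], [-0.0, -0.193, -0.981, 1.052], [0.0, 0.0, 0.0, 1.0]]
```

View pics/top.png

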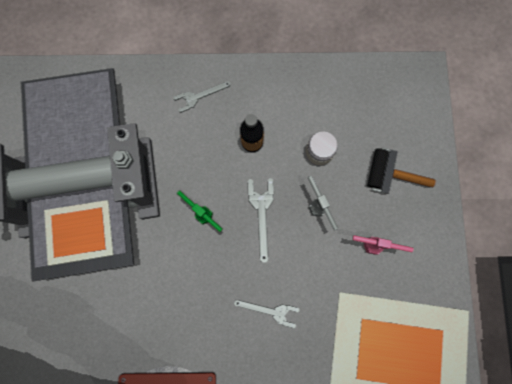

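View pics/scene.png

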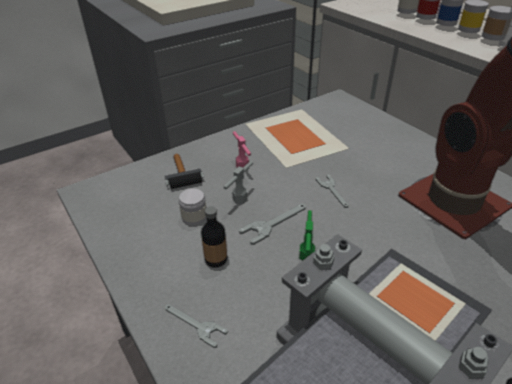

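The top view shows the screw at about (121,158) and the large spanner with its jaw at (261,195) and handle end at (264,258). The grey T wrench is at (320,203), the bottle at (251,133) and the tin at (322,148). The green and pink wrenches and the smaller spanners are look-alikes.

```bash
python3 - <<'E'
from h import *
f=np.load("top.npz"); W=cloud(f["d"],f["K"],f["T"]); im=f["im"].astype(int)
def reg(u0,u1,v0,v1,zl,zh):
    s=W[v0:v1,u0:u1].reshape(-1,3); c=im[v0:v1,u0:u1].reshape(-1,3)
    m=(s[:,2]>zl)&(s[:,2]<zh); return s[m],c[m]
print("bench z",np.nanmedian(W[260:290,150:220,2]))
for nm,a in dict(span=(245,280,172,268,.005,.02),spanS=(170,232,78,115,.005,.02),span3=(230,305,295,332,.005,.02),hub=(295,345,170,236,.085,.13),cap=(100,150,120,205,.17,.19),capnuts=(100,150,120,205,.185,.23),screw=(100,150,120,205,.212,.23),bottle=(235,270,105,155,.03,.2),tin=(300,345,125,170,.07,.09),green=(170,225,185,235,.05,.13)).items():
    p,c=reg(*a); 
    if len(p)==0: print(nm,0);continue
    m=p[:,:2].mean(0); w,v=np.linalg.eigh(np.cov(p[:,:2].T)); ax=v[:,1]; t=(p[:,:2]-m)@ax
    print(nm,len(p),p.min(0).round(3),p.max(0).round(3),m.round(4),"ax",ax.round(3),"ends",(m+ax*t.min()).round(3),(m+ax*t.max()).round(3),np.median(p[:,2]).round(4))
E
```

```text
bench z -0.002299915963078547
span 808 [ 0.376 -0.26   0.005] [ 0.588 -0.194  0.014] [ 0.4976 -0.2292] ax [-0.999 -0.035] ends [ 0.587 -0.226] [ 0.376 -0.233] 0.0078
spanS 213 [ 0.776 -0.146  0.005] [0.859 0.005 0.011] [ 0.82   -0.0599] ax [-0.387  0.922] ends [ 0.856 -0.146] [ 0.795 -0.001] 0.0063
span3 282 [ 0.217 -0.317  0.005] [ 0.28  -0.16   0.011] [ 0.255  -0.2487] ax [0.244 0.97 ] ends [ 0.239 -0.311] [ 0.277 -0.16 ] 0.0063
hub 345 [ 0.446 -0.405  0.086] [ 0.573 -0.339  0.111] [ 0.508  -0.3719] ax [-0.911 -0.412] ends [ 0.572 -0.343] [ 0.446 -0.4  ] 0.0953
cap 1905 [0.504 0.026 0.17 ] [0.68  0.113 0.19 ] [0.5888 0.0678] ax [-0.989 -0.146] ends [0.677 0.081] [0.508 0.056] 0.1779
capnuts 390 [0.523 0.05  0.185] [0.661 0.088 0.224] [0.5889 0.0667] ax [-0.99  -0.143] ends [0.662 0.077] [0.523 0.057] 0.1981
screw 87 [0.582 0.06  0.213] [0.602 0.08  0.224] [0.5916 0.0693] ax [-0.725 -0.689] ends [0.599 0.077] [0.584 0.062] 0.2208
bottle 693 [ 0.659 -0.236  0.03 ] [ 0.713 -0.177  0.171] [ 0.6772 -0.2073] ax [-0.028  1.   ] ends [ 0.678 -0.237] [ 0.676 -0.177] 0.1118
tin 564 [ 0.625 -0.416  0.07 ] [ 0.692 -0.35   0.081] [ 0.6575 -0.3829] ax [-0.925  0.381] ends [ 0.689 -0.396] [ 0.627 -0.37 ] 0.0757
green 350 [ 0.444 -0.137  0.051] [ 0.542 -0.028  0.112] [ 0.4918 -0.0837] ax [0.667 0.745] ends [ 0.447 -0.134] [ 0.54 -0.03] 0.0955
```

Emit:
apply_moves(
  plan=[
    [[0,0,-0.3],[0,0,0]],
    [[0,0,-0.3],[0,0,0]],
    [[0,0,-0.2],[0,0,0]],
    [[-0.23,-0.1,0],[0,0,0]],
    [[-0.23,-0.1,0],[0,0,0]],
    [[-0.23,-0.1,0],[0,0,0]],
    [[-0.23,-0.1,0],[0,0,0]],
    [[-0.23,-0.1,0],[0,0,0]],
  ],
  hand=0,
)

```text
clock: 1.1
tool_pos: [0.3913, 0.4492, 0.3756]
tool_rot: [0.158, 0.987, -0.0, -0.0]
ft_force: [-0.3, -0.1, 0.4]
grip_width: 1.005
gripper_force: 0.0
```

```bash
cat >> h.py <<'E'
def to(p,yaw=None):
    "units needed in tool axes to reach p, and turn to tool-x yaw (deg)"
    s=telemetry.get_state(); r=R.from_quat(s["tool_rot"]); d=r.inv().apply(np.array(p)-s["tool_pos"])/.2
    X=r.as_matrix()[:,0]; y0=np.degrees(np.arctan2(X[1],X[0]))
    print("t",s["clock"],"pos",s["tool_pos"].round(4),"yaw",y0.round(2),"F",s["ft_force"].round(2),"j7",s["joint_pos"].round(2),"tilt",r.as_matrix()[:,2].round(4))
    print(" shift units",d.round(3),"az units",None if yaw is None else (-((yaw-y0+180)%360-180)*np.pi/180/.12).round(2))
E
python3 - <<'E'
from h import *
to([.5,.09,.40],90)
p=optics.camera_params("wrist"); s=telemetry.get_state(); r=R.from_quat(s["tool_rot"]).as_matrix()
T=np.array(p["pose"]); print((r.T@(T[:3,3]-s["tool_pos"])).round(4)); print((r.T@T[:3,:3]).round(3)); print(p["camera_matrix"])
E
```

```text
t 1.1 pos [0.3913 0.4492 0.3756] yaw 161.79 F [-0.28 -0.12  0.37] j7 [-1.08  0.19  0.18  1.33 -0.03  1.63  0.35] tilt [-4.e-04 -4.e-04 -1.e+00]
 shift units [-1.077 -1.536 -0.122] az units 10.44
[ 0.0724  0.0005 -0.1591]
[[ 0.    -0.959 -0.283]
 [ 1.    -0.     0.001]
 [-0.001 -0.283  0.959]]
[[317.06150114   0.         257.06773904]
 [  0.         317.06150114 192.76001007]
 [  0.           0.           1.        ]]
```

Emit:
apply_moves(
  plan=[
    [[-0.135,-0.19,0],[0,0,0]],
    [[-0.135,-0.19,0],[0,0,0]],
    [[-0.135,-0.19,0],[0,0,0]],
    [[-0.135,-0.19,0],[0,0,0]],
    [[-0.135,-0.19,0],[0,0,0]],
    [[-0.135,-0.19,0],[0,0,0]],
    [[-0.135,-0.19,0],[0,0,0]],
    [[-0.135,-0.19,0],[0,0,0]],
  ],
)

```text
clock: 2.1
tool_pos: [0.5006, 0.0927, 0.3757]
tool_rot: [0.158, 0.987, -0.0, -0.0]
ft_force: [0.4, -0.7, -0.0]
grip_width: 1.0
gripper_force: 0.0
```

Emit:
apply_moves(
  plan=[
    [[0,0,0],[0,0,1]],
    [[0,0,0],[0,0,1]],
    [[0,0,0],[0,0,1]],
    [[0,0,0],[0,0,1]],
    [[0,0,0],[0,0,1]],
    [[0,0,0],[0,0,1]],
    [[0,0,0],[0,0,1]],
    [[0,0,0],[0,0,1]],
  ],
)

```text
clock: 3.1
tool_pos: [0.5004, 0.0942, 0.3756]
tool_rot: [0.598, 0.802, -0.0, -0.0]
ft_force: [-0.2, -0.8, 0.2]
grip_width: 1.001
gripper_force: 0.0
```

Emit:
apply_moves(
  plan=[
    [[0,0,0],[0,0,1]],
    [[0,0,0],[0,0,1]],
    [[0,0,0],[0,0,1]],
    [[0,0,0],[0,0,1]],
    [[0,0,0],[0,0,1]],
    [[0,0,0],[0,0,1]],
    [[0,0,0],[0,0,1]],
    [[0,0,0],[0,0,1]],
  ],
)

```text
clock: 4.1
tool_pos: [0.5003, 0.0942, 0.3756]
tool_rot: [0.901, 0.435, -0.0, -0.0]
ft_force: [0.2, 0.4, 0.1]
grip_width: 0.996
gripper_force: 0.0
```

```bash
python3 - <<'E'
from h import *
to([.56,.065,.36],28)
im,d,K,T=grab("wrist"); np.savez("w1",im=im,d=d,K=K,T=T); save(im,"w1.png")
E
```

```text
t 4.1 pos [0.5003 0.0942 0.3756] yaw 51.55 F [0.22 0.42 0.14] j7 [-0.73 -0.01  0.45  1.54  0.01  1.61 -0.94] tilt [-7.e-04 -3.e-04 -1.e+00]
 shift units [0.071 0.324 0.078] az units 3.43
```

View pics/w1.png

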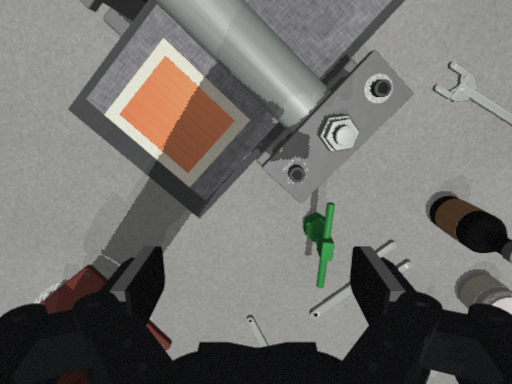

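The wrist view shows the screw and nuts at about (343,132), with the cap bolts at (297,173) and (381,88). I'll turn to the spanner yaw and look closer.

Emit:
apply_moves(
  plan=[
    [[0.07,0.3,0],[0,0,0]],
    [[0,0,0.3],[0,0,1]],
    [[0,0,0],[0,0,1]],
    [[0,0,0],[0,0,1]],
    [[0,0,0],[0,0,0.4]],
    [[0,0,0],[0,0,0]],
  ],
)

```text
clock: 4.9
tool_pos: [0.5562, 0.0682, 0.3157]
tool_rot: [0.969, 0.246, -0.0, 0.0]
ft_force: [-1.3, -0.2, -0.4]
grip_width: 1.0
gripper_force: 0.0
```

```bash
python3 - <<'E'
from h import *
to([.56,.065,.36],28)
im,d,K,T=grab("wrist"); np.savez("w2",im=im,d=d,K=K,T=T)
save(cv2.resize(im[60:310,120:420],None,fx=2.4,fy=2.4,interpolation=cv2.INTER_CUBIC),"w2.png")
E
```

```text
t 4.9 pos [0.5562 0.0682 0.3157] yaw 28.52 F [-1.25 -0.24 -0.42] j7 [-0.69  0.11  0.55  1.55 -0.06  1.5  -1.22] tilt [-5.e-04 -2.e-04 -1.e+00]
 shift units [ 0.009  0.023 -0.222] az units 0.08
```

View pics/w2.png

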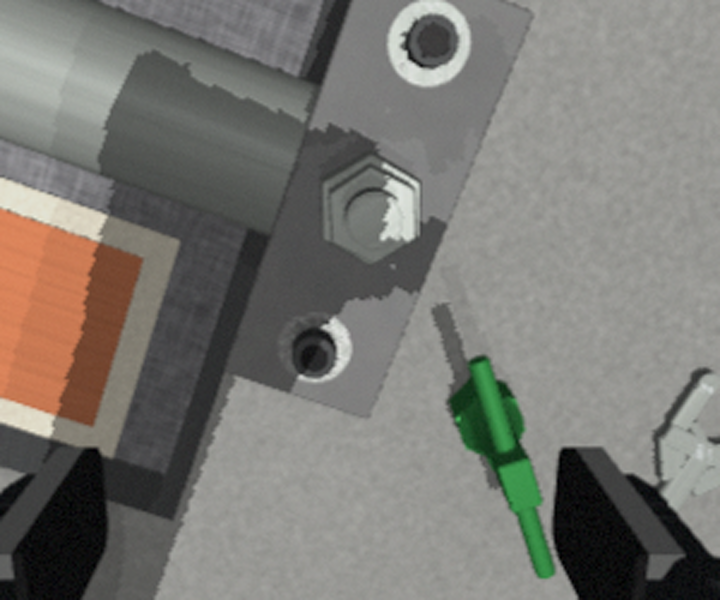

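The close view (2.4x crop) shows the nuts at about (371,212) and the front bolt at (314,352). The nut flats run almost straight along the image, so along tool yaw 28.5°. Now I'll measure them.

```bash
python3 - <<'E'
from h import *
from scipy.optimize import least_squares
f=np.load("w2.npz"); W=cloud(f["d"],f["K"],f["T"]); P=W[60:310,120:420].reshape(-1,3); P=P[np.isfinite(P[:,2])]
n=np.hypot(P[:,0]-.592,P[:,1]-.069)<.045; Q=P[n]
print(np.histogram(Q[:,2],np.arange(.172,.232,.004)))
def cir(p): 
    c,r=cv2.minEnclosingCircle((p[:,:2]*1000).astype(np.float32)); return np.round(c,1),round(r,1),len(p),p[:,2].mean().round(4)
print("screw",cir(Q[Q[:,2]>.219]))
for nm,zl,zh in(("jam",.207,.214),("low",.193,.2015),("jam+",.205,.235),("low+",.191,.235)):
    p=Q[(Q[:,2]>zl)&(Q[:,2]<zh)]; print(nm,cir(p)); h=cv2.convexHull((p[:,:2]*1000).astype(np.float32))[:,0]
    # hex fit: width in directions
    ang=np.arange(0,60,1.); best=[]
    w=[]
    for a in ang:
        ws=[]
        for k in range(3):
            u=np.array([np.cos(np.radians(a+60*k)),np.sin(np.radians(a+60*k))]); t=h@u; ws.append(np.ptp(t))
        w.append(np.mean(ws))
    a=ang[np.argmin(w)]; A=[];b=[]
    for k in range(3):
        u=np.array([np.cos(np.radians(a+60*k)),np.sin(np.radians(a+60*k))]); t=h@u; A.append(u); b.append((t.max()+t.min())/2)
    print("  flat normal",a,"AF",min(w).round(2),"centre",np.linalg.lstsq(np.array(A),np.array(b),rcond=None)[0].round(2))
b=P[(P[:,2]>.1885)&(P[:,2]<.197)&(np.hypot(P[:,0]-.531,P[:,1]-.06)<.02)]; print("bolt",cir(b),b[:,:2].mean(0))
cap=P[(P[:,2]>.172)&(P[:,2]<.186)]; print("cap z",np.median(cap[:,2]), cv2.minAreaRect((cap[:,:2]*1000).astype(np.float32)))
E
```

```text
(array([   0,  325, 4246,   13,   14,   14,  311,   35,   14,  468,  134,
         12,  117,  392,    0]), array([0.172, 0.176, 0.18 , 0.184, 0.188, 0.192, 0.196, 0.2  , 0.204,
       0.208, 0.212, 0.216, 0.22 , 0.224, 0.228, 0.232]))
screw (array([587.6,  52.7]), 28.6, 3327, np.float64(0.3488))
jam (array([591.5,  71.1]), 17.0, 597, np.float64(0.2113))
  flat normal 2.0 AF 30.12 centre [591.3   70.78]
low (array([591.1,  70.9]), 20.6, 344, np.float64(0.1987))
  flat normal 59.0 AF 36.11 centre [591.26  70.82]
jam+ (array([591.5,  71.1]), 17.0, 1135, np.float64(0.2173))
  flat normal 2.0 AF 30.12 centre [591.3   70.78]
low+ (array([591.1,  70.9]), 20.6, 1500, np.float64(0.2128))
  flat normal 59.0 AF 36.13 centre [591.27  70.81]
bolt (array([530.3,  61.5]), 9.1, 288, np.float64(0.1937)) [0.53103123 0.06203958]
cap z 0.1810556369837546 ((591.2352905273438, 70.66090393066406), (169.94833374023438, 64.25888061523438), 8.585382461547852)
```

```bash
python3 - <<'E'
from h import *
to([.454,-.23,.2],2)
E
```

```text
t 4.95 pos [0.5562 0.0682 0.3157] yaw 28.54 F [-0.23  0.89 -0.07] j7 [-0.69  0.11  0.55  1.55 -0.06  1.5  -1.22] tilt [-4.e-04 -2.e-04 -1.e+00]
 shift units [-1.161  1.066  0.579] az units 3.86
```

Emit:
apply_moves(
  plan=[
    [[-0.19,0.18,0],[0,0,0]],
    [[-0.19,0.18,0],[0,0,0]],
    [[-0.19,0.18,0],[0,0,0]],
    [[-0.19,0.18,0],[0,0,0]],
    [[-0.19,0.17,0],[0,0,0]],
    [[-0.19,0.17,0],[0,0,0]],
  ],
)

```text
clock: 5.7
tool_pos: [0.4558, -0.2283, 0.3161]
tool_rot: [0.969, 0.246, 0.0, -0.0]
ft_force: [1.3, -0.7, 0.4]
grip_width: 1.002
gripper_force: 0.0
```

Emit:
apply_moves(
  plan=[
    [[0,0,0.2],[0,0,1]],
    [[0,0,0.2],[0,0,1]],
    [[0,0,0.18],[0,0,1]],
    [[0,0,0],[0,0,0.86]],
    [[0,0,0],[0,0,0]],
  ],
)

```text
clock: 6.32
tool_pos: [0.4565, -0.2268, 0.1998]
tool_rot: [1.0, 0.017, -0.0, 0.0]
ft_force: [0.6, 0.9, -0.0]
grip_width: 1.001
gripper_force: 0.0
```

```bash
cat >> h.py <<'E'
def spanner(W,m):
    "pose of the big spanner from its masked points: jaw centre, yaw deg"
    p=W[m][:,:2]*1000; return cv2.minAreaRect(p.astype(np.float32))
E
python3 - <<'E'
from h import *
im,d,K,T=grab("wrist"); np.savez("w3",im=im,d=d,K=K,T=T); save(im,"w3.png")
W=cloud(d,K,T); z=W[...,2]; b=np.nanmedian(z[np.abs(z)<.004]); print("bench",b)
m=(z>b+.006)&(z<b+.014)&(np.hypot(W[...,0]-.48,W[...,1]+.23)<.14)&(np.abs(W[...,1]+.23)<.05)
k,l,st,_=cv2.connectedComponentsWithStats(m.astype(np.uint8)); i=1+np.argmax(st[1:,4]); m=l==i; print(st[i])
p=W[m]; print(p[:,2].mean()); 
h=p[(p[:,0]<.51)]; c=np.polyfit(h[:,0],h[:,1],1); yaw=np.degrees(np.arctan(c[0])); print("handle yaw",yaw)
u=np.array([np.cos(np.radians(yaw)),np.sin(np.radians(yaw))]); t=p[:,:2]@u; n=np.array([-u[1],u[0]]); s=p[:,:2]@n
print("t range",t.min(),t.max()); hs=s[(t<.51)]; print("handle s",hs.min(),hs.max(),hs.mean(), "head s",s.min(),s.max())
tj=t.min()+.214  # tip
for q in(tj-.029,): print("jaw guess",u*q+n*np.median((hs.min()+hs.max())/2))
# throat: points on centreline max t
cl=np.abs(s-hs.mean())<.004; print("throat t",t[cl].max(),"-> jaw",u*(t[cl].max()+.0216)+n*hs.mean(),"grip",u*(t[cl].max()+.0216-.105)+n*hs.mean())
to(list(u*(t[cl].max()+.0216-.105)+n*hs.mean())+[.01],yaw)
E
```

```text
bench 0.0011066099338882252
[ 230   38   65  198 5191]
0.010869139877744207
handle yaw 2.15956537468887
t range 0.36386921072501316 0.5782962349955041
handle s -0.2708531143160397 -0.22602020946266824 -0.24791594451610913 head s -0.28098517106988424 -0.21514673137437582
jaw guess [ 0.55784112 -0.22757739]
throat t 0.5364932219335818 -> jaw [ 0.56703896 -0.22670946] grip [ 0.46211353 -0.23066613]
t 6.375 pos [ 0.4568 -0.2269  0.2002] yaw 2.07 F [-1.53  0.04  0.28] j7 [-0.41  0.04  0.82  1.86 -0.03  1.26 -1.12] tilt [ 4.e-04 -2.e-04 -1.e+00]
 shift units [0.026 0.02  0.951] az units -0.01
```

View pics/w3.png

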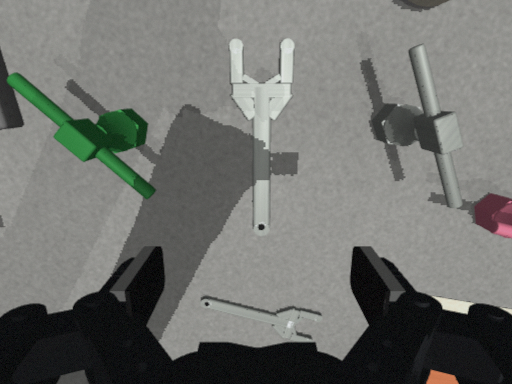

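The view shows the large spanner from its tips at v≈40 to the handle end at v≈232. The throat is at (262,85), and the grip point is clear on both sides.

Emit:
apply_moves(
  plan=[
    [[0.026,0.02,0.25],[0,0,0]],
    [[0,0,0.25],[0,0,0]],
    [[0,0,0.25],[0,0,0]],
    [[0,0,0.14],[0,0,0]],
    [[0,0,0.06],[0,0,0]],
    [[0,0,0],[0,0,0]],
  ],
)

```text
clock: 7.12
tool_pos: [0.4621, -0.2308, 0.0102]
tool_rot: [1.0, 0.017, -0.0, 0.0]
ft_force: [-0.4, -1.0, 0.5]
grip_width: 0.995
gripper_force: 0.0
```

Emit:
apply_moves(
  plan=[
    [[0,0,0],[0,0,0]],
    [[0,0,0],[0,0,0]],
    [[0,0,0],[0,0,0]],
    [[0,0,0],[0,0,0]],
    [[0,0,0],[0,0,0]],
    [[0,0,0],[0,0,0]],
    [[0,0,0],[0,0,0]],
    [[0,0,0],[0,0,0]],
  ],
  hand=1,
  grip_force=70,
)

```text
clock: 8.12
tool_pos: [0.4619, -0.2306, 0.0099]
tool_rot: [1.0, 0.016, -0.0, 0.0]
ft_force: [0.7, 0.8, -0.1]
grip_width: -0.004
gripper_force: 0.0
```

```bash
python3 - <<'E'
from h import *
im,d,K,T=grab("wrist"); a=im
im2,_,_,_=grab("scene"); b=im2[140:300,170:370]
save(np.hstack([a,cv2.resize(b,(480,384))])[:, :992][:, ::1],"w4.png")
x=cv2.imread("pics/w4.png"); cv2.imwrite("pics/w4.png",cv2.resize(x,(800,310)))
E
```

```text
(no output)
```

View pics/w4.png

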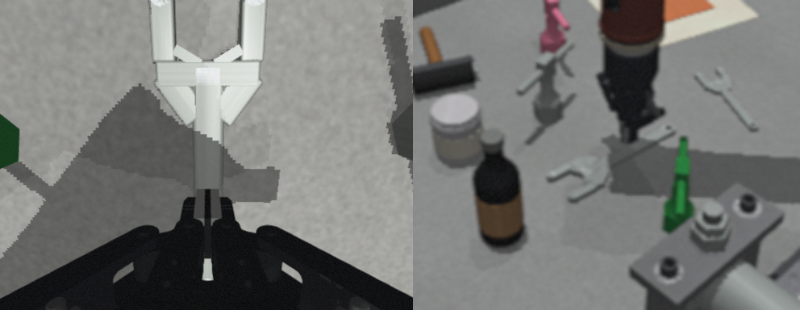

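```bash
python3 - <<'E'
from h import *
s=telemetry.get_state(); r=R.from_quat(s["tool_rot"])
im,d,K,T=grab("wrist"); W=cloud(d,K,T); Q=r.inv().apply((W-s["tool_pos"]).reshape(-1,3)).reshape(W.shape)*1000
for v in (225,235,245,255,265,280,300,320,335):
    print(v,[(u,*Q[v,u].round(0).astype(int)) for u in (232,240,248,254,257,260,266,274,282) if np.isfinite(Q[v,u,0])])
E
```

```text
225 [(232, np.int64(4), np.int64(-15), np.int64(8)), (240, np.int64(3), np.int64(-10), np.int64(8)), (248, np.int64(7), np.int64(-6), np.int64(-1)), (254, np.int64(7), np.int64(-2), np.int64(-1)), (257, np.int64(7), np.int64(-1), np.int64(-1)), (260, np.int64(7), np.int64(1), np.int64(-1)), (266, np.int64(8), np.int64(4), np.int64(-2)), (274, np.int64(7), np.int64(8), np.int64(0)), (282, np.int64(3), np.int64(14), np.int64(9))]
235 [(232, np.int64(-3), np.int64(-15), np.int64(8)), (240, np.int64(-3), np.int64(-10), np.int64(9)), (248, np.int64(11), np.int64(-5), np.int64(-23)), (254, np.int64(11), np.int64(-2), np.int64(-23)), (257, np.int64(11), np.int64(-1), np.int64(-22)), (260, np.int64(11), np.int64(1), np.int64(-22)), (266, np.int64(11), np.int64(4), np.int64(-22)), (274, np.int64(1), np.int64(9), np.int64(-1)), (282, np.int64(-3), np.int64(14), np.int64(9))]
245 [(232, np.int64(7), np.int64(-12), np.int64(-25)), (240, np.int64(7), np.int64(-9), np.int64(-24)), (248, np.int64(12), np.int64(-5), np.int64(-34)), (254, np.int64(11), np.int64(-2), np.int64(-34)), (257, np.int64(11)
[... 2224 characters left out ...]
2)), (257, np.int64(-54), np.int64(-1), np.int64(0)), (260, np.int64(-52), np.int64(1), np.int64(-2)), (266, np.int64(-2), np.int64(3), np.int64(-65)), (274, np.int64(17), np.int64(4), np.int64(-89)), (282, np.int64(17), np.int64(6), np.int64(-89))]
335 [(232, np.int64(17), np.int64(-7), np.int64(-95)), (240, np.int64(12), np.int64(-5), np.int64(-90)), (248, np.int64(-7), np.int64(-4), np.int64(-67)), (254, np.int64(-64), np.int64(-3), np.int64(-1)), (257, np.int64(-64), np.int64(-1), np.int64(-1)), (260, np.int64(-63), np.int64(1), np.int64(-2)), (266, np.int64(-8), np.int64(3), np.int64(-66)), (274, np.int64(11), np.int64(4), np.int64(-88)), (282, np.int64(17), np.int64(5), np.int64(-95))]
```

```bash
python3 - <<'E'
from h import *
s=telemetry.get_state(); r=R.from_quat(s["tool_rot"]); print(s["tool_pos"],s["gripper_force"],s["grip_width"])
im,d,K,T=grab("wrist"); W=cloud(d,K,T); Q=r.inv().apply((W-s["tool_pos"]).reshape(-1,3)).reshape(W.shape)*1000
for u in (236,242,250,257,264): print(u,[(v,*Q[v,u].round(1).tolist(),im[v,u].tolist()) for v in range(226,246,2)])
save(cv2.resize(im[200:360,150:365],None,fx=3,fy=3),"w5.png")
E
```

```text
[ 0.46194146 -0.23060541  0.00991209] 0.0 -0.0017554673299740582
236 [(226, 2.9, -12.6, 8.0, [91, 91, 89]), (228, 1.1, -12.8, 9.5, [88, 89, 86]), (230, 0.6, -12.7, 7.7, [91, 91, 88]), (232, -1.6, -12.8, 9.9, [91, 90, 88]), (234, -2.6, -12.8, 9.3, [97, 96, 95]), (236, -3.1, -12.7, 7.7, [100, 102, 99]), (238, -4.8, -12.8, 8.6, [97, 97, 94]), (240, -6.1, -12.9, 8.8, [98, 98, 97]), (242, -7.5, -12.9, 9.0, [98, 98, 95]), (244, 7.3, -10.5, -24.4, [42, 43, 42])]
242 [(226, 6.4, -8.8, -0.3, [90, 93, 89]), (228, 5.3, -8.8, -0.6, [90, 92, 89]), (230, 4.3, -8.8, -0.9, [90, 93, 89]), (232, 2.1, -8.9, 1.5, [91, 93, 91]), (234, 1.7, -8.9, -0.3, [89, 92, 89]), (236, 0.4, -8.9, -0.0, [89, 90, 88]), (238, -0.8, -8.9, -0.1, [82, 85, 82]), (240, -1.6, -8.9, -0.9, [81, 84, 81]), (242, -2.8, -8.9, -0.8, [83, 85, 83]), (244, 6.8, -7.7, -23.2, [50, 53, 51])]
250 [(226, 6.5, -4.5, -0.5, [103, 107, 103]), (228, 6.0, -4.4, -2.2, [103, 106, 103]), (230, 4.1, -4.5, -0.4, [104, 106, 104]), (232, 3.3, -4.5, -1.3, [100, 105, 101]), (234, 11.1, -4.0, -21.4, [78, 77, 75]), (236, 10.7, -3.9, -22.9, [66, 67, 66]), (23
[... 263 characters left out ...]
.0, [106, 109, 104]), (232, 3.2, -0.7, -1.1, [106, 110, 107]), (234, 11.3, -0.7, -21.9, [45, 45, 45]), (236, 10.7, -0.7, -23.0, [17, 15, 16]), (238, 11.2, -0.7, -26.2, [19, 21, 22]), (240, 11.2, -0.7, -28.3, [14, 8, 11]), (242, 11.1, -0.7, -30.3, [13, 11, 14]), (244, 11.4, -0.7, -32.9, [10, 12, 14])]
264 [(226, 7.0, 3.0, -1.7, [106, 109, 105]), (228, 5.6, 3.1, -1.2, [109, 113, 108]), (230, 4.2, 3.1, -0.6, [107, 109, 105]), (232, 3.2, 3.1, -1.1, [106, 111, 106]), (234, 11.0, 2.6, -21.4, [75, 77, 75]), (236, 10.6, 2.6, -22.7, [70, 71, 70]), (238, 11.0, 2.5, -25.7, [71, 73, 71]), (240, 11.0, 2.5, -27.9, [69, 70, 68]), (242, 11.3, 2.4, -30.6, [68, 68, 68]), (244, 10.9, 2.4, -31.8, [71, 70, 69])]
```

View pics/w5.png

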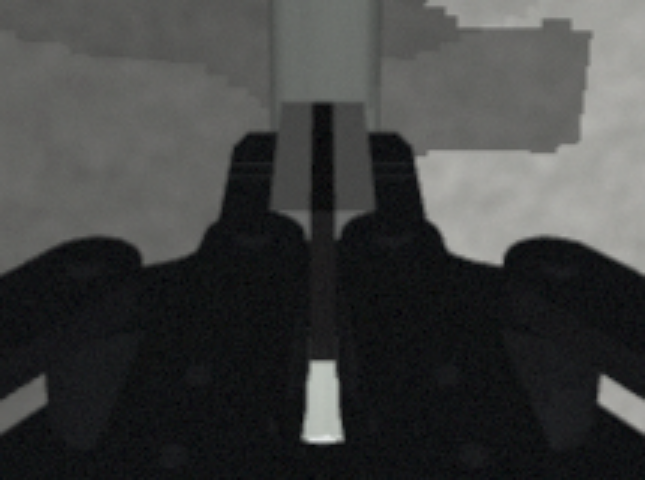

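The close-up shows the shut pads' lower edge about 21 mm behind the reported TCP, above the handle, so the grip closed over the spanner. I'll check this against the open-finger frame before changing the height.

```bash
python3 - <<'E'
from h import *
s=telemetry.get_state()
f=np.load("w3.npz"); W=cloud(f["d"],f["K"],f["T"])
T=f["T"]; r=R.from_quat(s["tool_rot"]); pos=np.array([.4567,-.2269,.2001])
Q=r.inv().apply((W-pos).reshape(-1,3)).reshape(W.shape)*1000
for u in (140,150,156,160,358,366,375): print(u,[(v,*Q[v,u].round(0).tolist()) for v in range(240,300,6)])
E
```

```text
140 [(240, -95.0, -145.0, 199.0), (246, -103.0, -145.0, 198.0), (252, 11.0, -49.0, -40.0), (258, 10.0, -48.0, -44.0), (264, 11.0, -46.0, -50.0), (270, 11.0, -44.0, -54.0), (276, 10.0, -44.0, -56.0), (282, 8.0, -43.0, -58.0), (288, 6.0, -43.0, -59.0), (294, 4.0, -43.0, -59.0)]
150 [(240, -96.0, -133.0, 200.0), (246, 11.0, -47.0, -34.0), (252, 11.0, -45.0, -40.0), (258, 11.0, -44.0, -44.0), (264, 9.0, -43.0, -46.0), (270, 6.0, -44.0, -46.0), (276, 5.0, -43.0, -48.0), (282, 2.0, -43.0, -48.0), (288, -1.0, -44.0, -48.0), (294, -2.0, -43.0, -51.0)]
156 [(240, -96.0, -126.0, 200.0), (246, 10.0, -45.0, -33.0), (252, 10.0, -43.0, -38.0), (258, 7.0, -44.0, -38.0), (264, 5.0, -43.0, -40.0), (270, 3.0, -43.0, -41.0), (276, 0.0, -43.0, -41.0), (282, -2.0, -43.0, -42.0), (288, -4.0, -43.0, -43.0), (294, -6.0, -43.0, -44.0)]
160 [(240, -95.0, -120.0, 199.0), (246, 10.0, -43.0, -33.0), (252, 8.0, -43.0, -33.0), (258, 5.0, -43.0, -34.0), (264, 3.0, -43.0, -35.0), (270, -0.0, -43.0, -35.0), (276, -2.0, -43.0, -36.0), (282, -6.0, -44.0, -36.0), (288, -8.0, -43.0, -37.0), (294, -10.0, -43.0, -38.0)]
358 [(240, -94.0, 123.0, 198.0), (246, 11.0, 43.0, -34.0), (252, 10.0, 42.0, -37.0), (258, 7.0, 42.0, -37.0), (264, 5.0, 42.0, -40.0), (270, 2.0, 42.0, -39.0), (276, -0.0, 42.0, -39.0), (282, -2.0, 42.0, -41.0), (288, -5.0, 42.0, -41.0), (294, -8.0, 42.0, -41.0)]
366 [(240, -95.0, 134.0, 200.0), (246, 11.0, 46.0, -34.0), (252, 11.0, 44.0, -40.0), (258, 11.0, 43.0, -45.0), (264, 10.0, 42.0, -47.0), (270, 7.0, 42.0, -47.0), (276, 6.0, 42.0, -49.0), (282, 3.0, 42.0, -49.0), (288, 1.0, 42.0, -50.0), (294, -1.0, 42.0, -51.0)]
375 [(240, -94.0, 144.0, 199.0), (246, -102.0, 145.0, 199.0), (252, 11.0, 48.0, -40.0), (258, 11.0, 47.0, -44.0), (264, 11.0, 45.0, -49.0), (270, 11.0, 43.0, -53.0), (276, 11.0, 42.0, -58.0), (282, 9.0, 42.0, -58.0), (288, 7.0, 42.0, -59.0), (294, 4.0, 42.0, -59.0)]
```

The open tips read −33 mm and the shut tips −21 mm. The 13 mm swing matches the spec, so the reported tool frame sits a constant 29 mm ahead of where the description puts it. I'll work from the measured fingertip offset (tips at reported z + 21 mm when shut), opening and going about 29 mm lower.

Emit:
apply_moves(
  plan=[
    [[0,0,0],[0,0,0]],
    [[0,0,0],[0,0,0]],
    [[0,0,0],[0,0,0]],
    [[0,0,0],[0,0,0]],
    [[0,0,0.05],[0,0,0]],
    [[0,0,0.05],[0,0,0]],
    [[0,0,0.045],[0,0,0]],
    [[0,0,0],[0,0,0]],
  ],
  hand=0,
)

```text
clock: 9.32
tool_pos: [0.4611, -0.2305, -0.0201]
tool_rot: [1.0, 0.016, -0.001, -0.0]
ft_force: [0.7, -0.5, -0.1]
grip_width: 0.997
gripper_force: 0.0
```

Emit:
apply_moves(
  plan=[
    [[0,0,0],[0,0,0]],
    [[0,0,0],[0,0,0]],
    [[0,0,0],[0,0,0]],
    [[0,0,0],[0,0,0]],
    [[0,0,0],[0,0,0]],
    [[0,0,0],[0,0,0]],
    [[0,0,0],[0,0,0]],
    [[0,0,0],[0,0,0]],
  ],
  hand=1,
  grip_force=70,
)

```text
clock: 10.32
tool_pos: [0.466, -0.2326, -0.0151]
tool_rot: [1.0, 0.016, 0.004, 0.001]
ft_force: [-4.5, 1.6, 40.0]
grip_width: 0.207
gripper_force: 94.8
```

Emit:
apply_moves(
  plan=[
    [[0,0,-0.03],[0,0,0]],
    [[0,0,-0.2],[0,0,0]],
    [[0,0,-0.3],[0,0,0]],
    [[0,0,-0.3],[0,0,0]],
    [[0,0,-0.3],[0,0,0]],
    [[0,0,-0.3],[0,0,0]],
    [[0,0,-0.1],[0,0,0]],
    [[0,0,0],[0,0,0]],
  ],
)

```text
clock: 11.32
tool_pos: [0.4623, -0.2307, 0.2877]
tool_rot: [1.0, 0.016, 0.001, -0.0]
ft_force: [0.6, 0.0, -3.1]
grip_width: 0.207
gripper_force: 69.4
```

```bash
python3 - <<'E'
from h import *
s=telemetry.get_state(); r=R.from_quat(s["tool_rot"])
to([.5,.02,.3],29)
im,d,K,T=grab("wrist"); np.savez("w6",im=im,d=d,K=K,T=T); save(im,"w6.png")
print(r.as_matrix().round(3).tolist(), s["grip_width"],s["gripper_force"])
E
```

```text
t 11.325 pos [ 0.4623 -0.2307  0.2877] yaw 1.88 F [ 0.64  0.01 -3.08] j7 [-0.47 -0.    0.87  1.71  0.    1.43 -1.15] tilt [ 2.e-03  3.e-04 -1.e+00]
 shift units [ 0.23  -1.247 -0.061] az units -3.94
[[0.999, 0.033, 0.002], [0.033, -0.999, 0.0], [0.002, -0.0, -1.0]] 0.20653121653260656 69.36224699020386
```

View pics/w6.png

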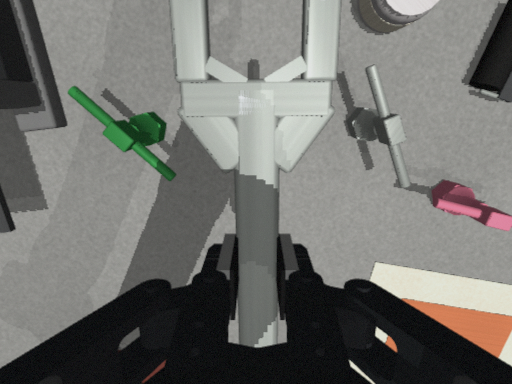

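The spanner is held (3.1 N), with its handle between the pads at (258,260) and the throat edge at v≈80. I'll measure how it sits in the tool frame.

```bash
cat >> h.py <<'E'
def inhand():
    s=telemetry.get_state(); r=R.from_quat(s["tool_rot"])
    im,d,K,T=grab("wrist"); Q=r.inv().apply((cloud(d,K,T)-s["tool_pos"]).reshape(-1,3)).reshape(im.shape)*1000
    m=(np.abs(Q[...,1])<36)&(Q[...,0]>15)&(Q[...,2]>-60)&(Q[...,2]<20)
    k,l,st,_=cv2.connectedComponentsWithStats(m.astype(np.uint8)); m=l==1+np.argmax(st[1:,4])
    p=Q[m]; A=np.c_[p[:,:2],np.ones(len(p))]; ab=np.linalg.lstsq(A,p[:,2],rcond=None)[0]
    print("plane dz/dx,dz/dy,z0",ab.round(4),"resid",np.abs(A@ab-p[:,2]).mean().round(2),len(p))
    h=p[(p[:,0]>15)&(p[:,0]<60)]; xs=np.arange(18,58,4)
    mid=[(h[np.abs(h[:,0]-x)<3][:,1].min()+h[np.abs(h[:,0]-x)<3][:,1].max())/2 for x in xs]
    c=np.polyfit(xs,mid,1); print("handle slope deg",np.degrees(np.arctan(c[0])).round(2),"y0",c[1].round(2))
    cl=p[np.abs(p[:,1]-np.polyval(c,p[:,0]))<5]; tx=np.percentile(cl[:,0],99.7); 
    hd=p[(p[:,0]>tx-12)&(p[:,0]<tx-2)]; print("head y",hd[:,1].min(),hd[:,1].max(),"throat x",tx,"max x",p[:,0].max())
    # inner prong faces
    q=p[(p[:,0]>tx+5)]; y=q[:,1]; print("inner",y[y<0].max() if (y<0).any() else None,y[y>0].min() if (y>0).any() else None)
    xj=tx+21.6; print("jaw in tool (mm)",xj,np.polyval(c,xj),ab@[xj,0,1]+5)
E
python3 -c "
from h import *
inhand()"
```

```text
plane dz/dx,dz/dy,z0 [ 1.57000e-02  2.40000e-03 -2.59219e+01] resid 0.62 21147
handle slope deg -0.83 y0 -0.25
head y -32.865751521204395 31.154035086126264 throat x 80.15143336498386 max x 109.51544273457911
inner -13.54577112248787 11.196921546013261
jaw in tool (mm) 101.75143336498385 -1.727665571103247 -19.32756627541958
```

Emit:
apply_moves(
  plan=[
    [[0.048,-0.25,0],[0,0,0]],
    [[0.048,-0.25,0],[0,0,0]],
    [[0.048,-0.25,0],[0,0,0]],
    [[0.048,-0.25,0],[0,0,0]],
    [[0.048,-0.25,0],[0,0,0]],
    [[0,0,0],[0,0,-1]],
    [[0,0,0],[0,0,-1]],
    [[0,0,0],[0,0,-1]],
  ],
)

```text
clock: 12.42
tool_pos: [0.5008, 0.0207, 0.2847]
tool_rot: [0.98, 0.197, -0.002, 0.0]
ft_force: [-0.7, 0.1, -3.6]
grip_width: 0.21
gripper_force: 69.4
```

Emit:
apply_moves(
  plan=[
    [[0,0,0.1],[0,0,-0.86]],
    [[0,0,0.1],[0,0,0]],
    [[0,0,0.05],[0,0,0]],
    [[0,0,0],[0,0,0]],
  ],
)

```text
clock: 12.92
tool_pos: [0.501, 0.0207, 0.2356]
tool_rot: [0.969, 0.245, -0.001, 0.0]
ft_force: [0.4, -0.2, -3.9]
grip_width: 0.21
gripper_force: 69.4
```

```bash
python3 - <<'E'
from h import *
to([.5019,.021,.226],28.4)
inhand()
s=telemetry.get_state(); r=R.from_quat(s["tool_rot"])
im,d,K,T=grab("wrist"); np.savez("w7",im=im,d=d,K=K,T=T); save(cv2.resize(im[:260,130:390],None,fx=2.3,fy=2.3,interpolation=cv2.INTER_CUBIC),"w7.png")
W=cloud(d,K,T); Q=W[(np.hypot(W[...,0]-.5913,W[...,1]-.0708)<.014)&(W[...,2]>.207)]
for zl,zh in((.207,.215),(.217,.23)):
    p=Q[(Q[:,2]>zl)&(Q[:,2]<zh)]; c=cv2.minEnclosingCircle((p[:,:2]*1000).astype(np.float32)); print(len(p),c, (r.inv().apply(np.array([c[0][0]/1e3,c[0][1]/1e3,.22])-s["tool_pos"])*1000).round(1))
E
```

```text
t 12.925 pos [0.501  0.0207 0.2356] yaw 28.39 F [ 0.4  -0.23 -3.92] j7 [-0.72 -0.    0.6   1.81  0.    1.33 -1.2 ] tilt [-0.0026 -0.001  -1.    ]
 shift units [0.005 0.001 0.048] az units -0.0
plane dz/dx,dz/dy,z0 [ 1.50000e-02  2.70000e-03 -2.59388e+01] resid 0.62 21197
handle slope deg -0.46 y0 -0.43
head y -32.79338345401971 30.849385385002975 throat x 80.46487345122671 max x 109.5969144451861
inner -13.689425887738295 11.184617763513543
jaw in tool (mm) 102.0648734512267 -1.2527609442999321 -19.40858809206686
924 ((591.3056030273438, 70.8002700805664), 13.991135597229004) [102.8  -1.4  16.4]
1481 ((591.2703247070312, 70.79769897460938), 10.203412055969238) [102.8  -1.4  16.4]
```

View pics/w7.png

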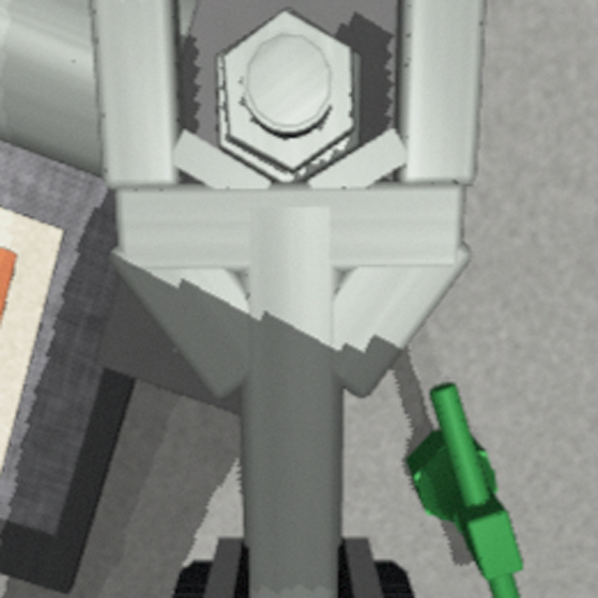

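The view shows the jaw around the screw in plan. The prong inner faces are at u≈178 and 405 and the screw is at (289,82). I'll check the prong faces numerically.

```bash
cat >> h.py <<'E'
def prongs(im,d,K,T,s):
    r=R.from_quat(s["tool_rot"]); Q=r.inv().apply((cloud(d,K,T)-s["tool_pos"]).reshape(-1,3)).reshape(im.shape)*1000
    for v in (5,15,25,35,45,55):
        q=Q[v]; m=np.abs(q[:,2]+24)<5; y=q[m,1]; y=y[np.abs(y)<40]
        print(v,"x",np.nanmedian(q[m,0]).round(1),"L",y[y<0].min().round(1),y[y<0].max().round(1),"R",y[y>0].min().round(1),y[y>0].max().round(1))
E
python3 - <<'E'
from h import *
f=np.load("w7.npz"); prongs(f["im"],f["d"],f["K"],f["T"],telemetry.get_state())
E
```

```text
5 x 106.1 L -33.7 -20.2 R 17.2 30.5
15 x 102.7 L -34.2 -20.3 R 17.3 31.0
25 x 99.2 L -34.0 -20.1 R 17.4 30.7
35 x 95.7 L -33.7 -20.2 R 17.2 31.3
45 x 92.2 L -33.7 -20.2 R 17.4 30.7
55 x 88.6 L -34.1 -20.1 R 16.4 31.8
```

Emit:
apply_moves(
  plan=[
    [[0.003,0,0.1],[0,0,-0.05]],
    [[0,0,0.1],[0,0,0]],
    [[0,0,0.03],[0,0,0]],
    [[0,0,0.02],[0,0,0]],
    [[0,0,0.02],[0,0,0]],
    [[0,0,0.01],[0,0,0]],
    [[0,0,0],[0,0,0]],
  ],
)

```text
clock: 13.9
tool_pos: [0.5024, 0.0211, 0.181]
tool_rot: [0.969, 0.248, 0.0, 0.0]
ft_force: [-0.1, 0.2, -2.8]
grip_width: 0.205
gripper_force: 69.4
```

Emit:
apply_moves(
  plan=[
    [[0,0,0.015],[0,0,0]],
    [[0,0,0.015],[0,0,0]],
    [[0,0,0.015],[0,0,0]],
    [[0,0,0],[0,0,0]],
  ],
)

```text
clock: 14.4
tool_pos: [0.5021, 0.0211, 0.1716]
tool_rot: [0.969, 0.248, -0.0, 0.0]
ft_force: [0.5, -0.2, -3.2]
grip_width: 0.207
gripper_force: 69.4
```

Emit:
apply_moves(
  plan=[
    [[0,0,0.01],[0,0,0]],
    [[0,0,0.01],[0,0,0]],
    [[0,0,0],[0,0,0]],
  ],
)

```text
clock: 14.78
tool_pos: [0.5022, 0.0211, 0.1678]
tool_rot: [0.969, 0.248, -0.0, 0.0]
ft_force: [-0.0, -0.1, -2.6]
grip_width: 0.21
gripper_force: 69.4
```

Emit:
apply_moves(
  plan=[
    [[0,0,0.005],[0,0,0]],
    [[0,0,0.004],[0,0,0]],
    [[0,0,0],[0,0,0]],
  ],
)

```text
clock: 15.15
tool_pos: [0.5024, 0.0211, 0.1662]
tool_rot: [0.969, 0.248, 0.0, 0.0]
ft_force: [-0.4, -0.7, -1.8]
grip_width: 0.202
gripper_force: 69.5
```

Emit:
apply_moves(
  plan=[
    [[0,0,0],[0,0,0]],
    [[0,0,0],[0,0,0]],
    [[0,0,0],[0,0,0]],
    [[0,0,0],[0,0,0]],
    [[0,0,0],[0,0,0]],
    [[0,0,0],[0,0,0]],
  ],
  hand=0,
)

```text
clock: 15.9
tool_pos: [0.5023, 0.0211, 0.1661]
tool_rot: [0.969, 0.248, -0.0, 0.0]
ft_force: [0.3, -0.8, 0.3]
grip_width: 0.995
gripper_force: 0.0
```

Emit:
apply_moves(
  plan=[
    [[0,0,-0.1],[0,0,0]],
    [[0,0,-0.2],[0,0,0]],
    [[0,0,-0.3],[0,0,0]],
    [[0,0,-0.2],[0,0,0]],
    [[0,0,0],[0,0,0]],
  ],
)

```text
clock: 16.52
tool_pos: [0.5037, 0.0212, 0.3292]
tool_rot: [0.969, 0.248, 0.003, -0.0]
ft_force: [0.0, 0.1, -0.4]
grip_width: 1.003
gripper_force: 0.0
```

```bash
python3 - <<'E'
from h import *
im,d,K,T=grab("wrist"); np.savez("w8",im=im,d=d,K=K,T=T); W=cloud(d,K,T)
a=cv2.resize(im[:,100:420],(480,576))
save(a,"w8.png")
f=np.load("top.npz"); C=np.array([.5913,.0708])
q=W[(W[...,2]>.186)&(W[...,2]<.1945)&(np.hypot(W[...,0]-C[0],W[...,1]-C[1])<.2)]
y=np.radians(29); u=np.array([np.cos(y),np.sin(y)]); n=np.array([-u[1],u[0]]); t=(q[:,:2]-C)@u*1000; s=(q[:,:2]-C)@n*1000; z=q[:,2]
for t0 in range(-120,-45,15): 
    m=np.abs(t-t0)<3; m&=np.abs(s)<14; print(t0,(s[m].min()+s[m].max())/2,np.ptp(s[m]),z[m].mean().round(4))
for t0 in (-8,0,8,14): 
    m=(np.abs(t-t0)<3)&(np.abs(s)<36); print(t0,s[m&(s<0)].min(),s[m&(s<0)].max(),s[m&(s>0)].min(),s[m&(s>0)].max(),z[m].mean().round(4))
cl=(np.abs(s)<5)&(t<-10)&(t>-40); print("throat",t[cl].max(),"tip",t[np.abs(s)<36].max())
# wrench
f=np.load("top.npz")
to([.508,-.372,.3],24)
E
```

```text
-120 0.34276168192126466 18.81799400457279 0.1908
-105 0.2633286882643402 18.521529029636866 0.1909
-90 0.17473944092806803 18.25790690492724 0.191
-75 0.6127081740582563 18.996358189686788 0.1908
-60 -0.023474203178848185 26.893802662472794 0.1909
-8 -31.772710547299564 -17.292600628849133 19.597652335163577 33.212350084725834 0.191
0 -31.539918319239018 -19.057142200991738 19.45861219290974 32.80861007099573 0.191
8 -32.34468033312256 -18.94955554106401 19.350096731160995 33.41667200472481 0.191
14 -32.01696520007963 -18.16598886292549 19.37203061088222 33.130833549773165 0.1911
throat -18.137939339530732 tip 51.97871755927235
t 16.575 pos [0.5029 0.0212 0.3271] yaw 28.75 F [ 0.74  0.47 -1.55] j7 [-0.73 -0.04  0.59  1.66  0.02  1.51 -1.21] tilt [ 2.1e-03  7.0e-04 -1.0e+00]
 shift units [-0.923  1.736  0.134] az units 0.69
```

View pics/w8.png

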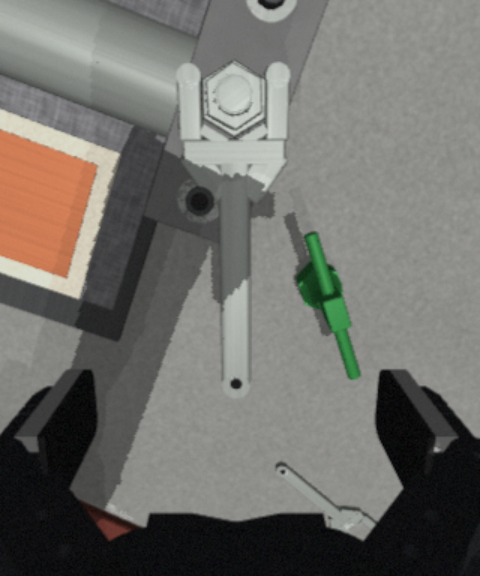

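The spanner lies flat on the nut (top at z 0.191), its handle on the -y side of the front bolt and just clear of it. Next is the grey wrench.

Emit:
apply_moves(
  plan=[
    [[-0.115,0.217,0],[0,0,0]],
    [[-0.115,0.217,0],[0,0,0]],
    [[-0.115,0.217,0],[0,0,0]],
    [[-0.115,0.217,0],[0,0,0]],
    [[-0.115,0.217,0],[0,0,0]],
    [[-0.115,0.217,0],[0,0,0]],
    [[-0.115,0.217,0],[0,0,0]],
    [[-0.115,0.217,0],[0,0,0]],
  ],
)

```text
clock: 17.58
tool_pos: [0.5077, -0.3729, 0.3244]
tool_rot: [0.969, 0.248, -0.001, -0.001]
ft_force: [1.1, 0.6, 0.5]
grip_width: 0.999
gripper_force: 0.0
```

Emit:
apply_moves(
  plan=[
    [[0,0,0.2],[0,0,0.68]],
    [[0,0,0.2],[0,0,0]],
    [[0,0,0],[0,0,0]],
  ],
)

```text
clock: 17.95
tool_pos: [0.5063, -0.3703, 0.2423]
tool_rot: [0.978, 0.208, -0.003, -0.002]
ft_force: [0.4, -0.2, 1.1]
grip_width: 0.997
gripper_force: 0.0
```

```bash
cat >> h.py <<'E'
def wrench(c,zhub,cut=.10):
    "top face of hub and bar direction near c"
    im,d,K,T=grab("wrist"); W=cloud(d,K,T); near=np.hypot(W[...,0]-c[0],W[...,1]-c[1])<.09
    z=W[...,2]
    m=near&(z>zhub+.013)&(z<zhub+.023); p=W[m]; 
    rc=cv2.minAreaRect((p[:,:2]*1000).astype(np.float32)); print("hub top",rc,len(p),p[:,2].mean().round(4))
    m=near&(np.abs(z-zhub-.003)<.006); b=W[m]; w,v=np.linalg.eigh(np.cov(b[:,:2].T)); a=v[:,1]; print("bar yaw",np.degrees(np.arctan2(a[1],a[0])).round(2),"mean",b.mean(0).round(4),len(b),"ext",np.ptp(b[:,:2]@a))
    return im
E
python3 - <<'E'
from h import *
im=wrench([.508,-.372],.092)
to([.508,-.372,.06],24.3)
E
```

```text
hub top ((508.4878234863281, -372.75958251953125), (29.900693893432617, 17.27991485595703), 24.392658233642578) 599 0.1108
bar yaw -155.69 mean [ 0.5162 -0.3694  0.0976] 1292 ext 0.13962357868639977
t 18.0 pos [ 0.5072 -0.3711  0.2449] yaw 24.07 F [0.65 0.2  0.37] j7 [-0.15  0.38  0.95  1.51 -0.31  1.41 -0.34] tilt [-0.003   0.0014 -1.    ]
 shift units [0.004 0.008 0.924] az units -0.03
```

Emit:
apply_moves(
  plan=[
    [[0.003,0.01,0.25],[0,0,-0.04]],
    [[0,0,0.25],[0,0,0]],
    [[0,0,0.25],[0,0,0]],
    [[0,0,0.12],[0,0,0]],
    [[0,0,0.055],[0,0,0]],
    [[0,0,0],[0,0,0]],
  ],
)

```text
clock: 18.75
tool_pos: [0.5099, -0.3737, 0.0621]
tool_rot: [0.977, 0.211, 0.0, 0.0]
ft_force: [-0.3, 0.0, 0.3]
grip_width: 1.001
gripper_force: 0.0
```

Emit:
apply_moves(
  plan=[
    [[0,0,0],[0,0,0]],
    [[0,0,0],[0,0,0]],
    [[0,0,0],[0,0,0]],
    [[0,0,0],[0,0,0]],
    [[0,0,0],[0,0,0]],
    [[0,0,0],[0,0,0]],
    [[0,0,0],[0,0,0]],
    [[0,0,0],[0,0,0]],
  ],
  hand=1,
  grip_force=90,
)

```text
clock: 19.75
tool_pos: [0.5095, -0.3734, 0.0617]
tool_rot: [0.978, 0.211, 0.0, -0.0]
ft_force: [-1.3, 1.6, 6.7]
grip_width: 0.195
gripper_force: 88.2
```

Emit:
apply_moves(
  plan=[
    [[0,0,-0.1],[0,0,0]],
    [[0,0,-0.25],[0,0,0]],
    [[0,0,-0.25],[0,0,0]],
    [[0,0,-0.25],[0,0,0]],
    [[0,0,-0.25],[0,0,0]],
    [[0,0,-0.1],[0,0,0]],
    [[0,0,0],[0,0,0]],
  ],
)

```text
clock: 20.62
tool_pos: [0.5094, -0.3741, 0.3031]
tool_rot: [0.978, 0.211, 0.001, 0.001]
ft_force: [0.0, 0.4, -3.9]
grip_width: 0.199
gripper_force: 89.0
```

```bash
cat >> h.py <<'E'
def hubtool():
    s=telemetry.get_state(); r=R.from_quat(s["tool_rot"])
    im,d,K,T=grab("wrist"); Q=r.inv().apply((cloud(d,K,T)-s["tool_pos"]).reshape(-1,3)).reshape(im.shape)*1000
    m=(np.abs(Q[...,1])<20)&(Q[...,0]>24)&(Q[...,0]<85)&(Q[...,2]>-55)&(Q[...,2]<0); p=Q[m]; c=np.polyfit(p[:,0],p[:,1],1)
    top=[(x,p[np.abs(p[:,0]-x)<3][:,2].min().round(1)) for x in (30,45,60)]
    print("bar slope deg",np.degrees(c[0]).round(2),"y0",c[1].round(2),"bar end x",np.percentile(p[:,0],99.7).round(1),"ridge z",top,len(p))
E
python3 - <<'E'
from h import *
hubtool()
to([.5913,.0708,.35],32)
im,d,K,T=grab("wrist"); save(im,"w9.png")
E
```

```text
bar slope deg 0.01 y0 -0.49 bar end x 69.1 ridge z [(30, np.float64(-38.8)), (45, np.float64(-39.1)), (60, np.float64(-39.0))] 3271
t 20.675 pos [ 0.5091 -0.3735  0.3014] yaw 24.33 F [ 0.69  0.21 -4.63] j7 [-0.14  0.37  0.96  1.41 -0.3   1.51 -0.34] tilt [ 5.e-04 -2.e-04 -1.e+00]
 shift units [ 1.29  -1.855 -0.243] az units -1.12
```

View pics/w9.png

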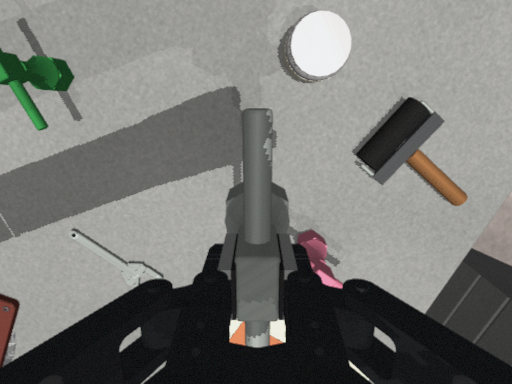

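The wrench is held square and level: the bar ends at (258,110) and the hub is between the pads. I'll refine the jam nut yaw from earlier frames while moving over.

Emit:
apply_moves(
  plan=[
    [[0.162,-0.232,-0.03],[0,0,0]],
    [[0.162,-0.232,-0.03],[0,0,0]],
    [[0.162,-0.232,-0.03],[0,0,0]],
    [[0.162,-0.232,-0.03],[0,0,0]],
    [[0.162,-0.232,-0.03],[0,0,0]],
    [[0.162,-0.232,-0.03],[0,0,0]],
    [[0.162,-0.232,-0.03],[0,0,0]],
    [[0.162,-0.232,0],[0,0,0]],
  ],
)

```text
clock: 21.72
tool_pos: [0.5921, 0.0735, 0.3421]
tool_rot: [0.978, 0.211, -0.001, -0.0]
ft_force: [0.6, -0.3, -3.9]
grip_width: 0.199
gripper_force: 89.6
```

```bash
python3 - <<'E'
from h import *
for n,zr in(("w2",(.208,.214)),("w7",(.208,.214)),("w8",(.208,.214)),("w2",(.195,.2015)),("w8",(.195,.2015))):
    f=np.load(n+".npz"); W=cloud(f["d"],f["K"],f["T"]); P=W[(W[...,2]>zr[0])&(W[...,2]<zr[1])&(np.hypot(W[...,0]-.5913,W[...,1]-.0708)<.0225)]
    p=P[:,:2]*1000; best=[]
    for a in np.arange(0,60,.25):
        b=[];w=[];A=[]
        for k in range(3):
            g=np.radians(a+60*k); u=np.array([np.cos(g),np.sin(g)]); t=p@u; lo,hi=np.percentile(t,1),np.percentile(t,99); A.append(u); b.append((lo+hi)/2); w.append(hi-lo)
        best.append((np.mean(w),a,w,np.linalg.lstsq(np.array(A),np.array(b),rcond=None)[0]))
    m=min(x[0] for x in best); ok=[x[1] for x in best if x[0]<m+.12]; x=min(best,key=lambda x:x[0]); print(n,zr,len(p),"normal",x[1],"range",min(ok),max(ok),np.round(x[2],1),x[3].round(1))
to([.5923,.0708,.345],32)
E
```

```text
w2 (0.208, 0.214) 593 normal 58.75 range 0.0 59.75 [29.6 29.3 29.5] [591.5  70.8]
w7 (0.208, 0.214) 1526 normal 4.25 range 0.0 59.75 [29.6 29.4 29.5] [591.   70.7]
w8 (0.208, 0.214) 676 normal 59.75 range 0.0 59.75 [29.5 29.3 29.6] [591.2  70.8]
w2 (0.195, 0.2015) 339 normal 58.0 range 0.0 59.75 [35.8 35.8 35.8] [591.3  70.9]
w8 (0.195, 0.2015) 384 normal 59.75 range 0.0 59.75 [35.7 35.7 35.8] [591.2  70.8]
t 21.725 pos [0.5921 0.0735 0.3421] yaw 24.35 F [ 0.56 -0.29 -3.9 ] j7 [-0.85  0.23  0.8   1.42 -0.16  1.56 -1.2 ] tilt [-1.5e-03 -3.0e-04 -1.0e+00]
 shift units [-0.005  0.013 -0.014] az units -1.11
```

Emit:
apply_moves(
  plan=[
    [[-0.002,0.013,0.05],[0,0,-0.97]],
    [[0,0,0.1],[0,0,0]],
    [[0,0,0.06],[0,0,0]],
    [[0,0,0],[0,0,0]],
  ],
)

```text
clock: 22.22
tool_pos: [0.5923, 0.0691, 0.2997]
tool_rot: [0.964, 0.267, -0.001, -0.0]
ft_force: [-0.6, 0.9, -3.0]
grip_width: 0.197
gripper_force: 89.5
```

```bash
python3 - <<'E'
from h import *
to([.5923,.0708,.264],31)
hubtool()
E
```

```text
t 22.225 pos [0.5923 0.0691 0.2997] yaw 31.0 F [-0.58  0.88 -2.96] j7 [-0.83  0.23  0.78  1.5  -0.16  1.48 -1.08] tilt [-2.7e-03 -7.0e-04 -1.0e+00]
 shift units [ 0.005 -0.007  0.178] az units 0.0
bar slope deg 0.08 y0 -0.52 bar end x 69.1 ridge z [(30, np.float64(-39.5)), (45, np.float64(-38.7)), (60, np.float64(-38.7))] 3274
```

Emit:
apply_moves(
  plan=[
    [[0.005,-0.007,0.04],[0,0,0]],
    [[0,0,0.04],[0,0,0]],
    [[0,0,0.03],[0,0,0]],
    [[0,0,0],[0,0,0]],
    [[0,0,0],[0,0,0]],
  ],
)

```text
clock: 22.9
tool_pos: [0.5934, 0.0708, 0.2793]
tool_rot: [0.964, 0.267, 0.0, 0.0]
ft_force: [-0.3, 1.1, -3.5]
grip_width: 0.196
gripper_force: 89.6
```

```bash
python3 -c "
from h import *
to([.5923,.0708,.264],31)"
```

```text
t 22.9 pos [0.5934 0.0708 0.2793] yaw 31.01 F [-0.27  1.06 -3.46] j7 [-0.83  0.24  0.78  1.53 -0.17  1.44 -1.07] tilt [ 3.e-04  0.e+00 -1.e+00]
 shift units [-0.005 -0.003  0.077] az units 0.0
```

Emit:
apply_moves(
  plan=[
    [[-0.004,-0.003,0],[0,0,0]],
    [[0,0,0.01],[0,0,0]],
    [[0,0,0.01],[0,0,0]],
    [[0,0,0.01],[0,0,0]],
    [[0,0,0.01],[0,0,0]],
    [[0,0,0],[0,0,0]],
  ],
)

```text
clock: 23.65
tool_pos: [0.5922, 0.071, 0.2709]
tool_rot: [0.964, 0.267, -0.0, 0.0]
ft_force: [-0.6, 0.5, -4.0]
grip_width: 0.197
gripper_force: 89.6
```

Emit:
apply_moves(
  plan=[
    [[0,0,0.008],[0,0,0]],
    [[0,0,0.008],[0,0,0]],
    [[0,0,0],[0,0,0]],
  ],
)

```text
clock: 24.02
tool_pos: [0.5922, 0.0709, 0.2678]
tool_rot: [0.964, 0.267, -0.0, 0.0]
ft_force: [0.4, 0.5, -3.6]
grip_width: 0.195
gripper_force: 89.6
```

Emit:
apply_moves(
  plan=[
    [[0,0,0.008],[0,0,0]],
    [[0,0,0.008],[0,0,0]],
    [[0,0,0],[0,0,0]],
  ],
)

```text
clock: 24.4
tool_pos: [0.5922, 0.071, 0.2645]
tool_rot: [0.964, 0.267, -0.0, -0.0]
ft_force: [0.1, 0.2, -3.8]
grip_width: 0.2
gripper_force: 89.6
```

```bash
python3 -c "
from h import *
to([.5923,.0708,.264],31); s=telemetry.get_state(); print(s['moment'],s['effort'].round(2)); hubtool()"
```

```text
t 24.4 pos [0.5922 0.071  0.2645] yaw 31.02 F [ 0.08  0.23 -3.78] j7 [-0.83  0.24  0.78  1.56 -0.17  1.41 -1.07] tilt [-3.e-04 -1.e-04 -1.e+00]
 shift units [0.    0.001 0.003] az units 0.0
[ 0.04968101 -0.04028773 -0.02736692] [ 2.000e-02 -4.761e+01  7.830e+00 -4.229e+01  2.000e-02 -3.000e-02
  0.000e+00]
bar slope deg 0.01 y0 -0.47 bar end x 69.1 ridge z [(30, np.float64(-38.8)), (45, np.float64(-38.9)), (60, np.float64(-38.5))] 3281
```

The socket is on (foot about 8 mm below the jam nut's top, no contact force). Now I turn it clockwise and watch the moment.

Emit:
apply_moves(
  plan=[
    [[0,0,0],[0,0,0.5]],
    [[0,0,0],[0,0,0.5]],
    [[0,0,0],[0,0,0.5]],
    [[0,0,0],[0,0,0.5]],
    [[0,0,0],[0,0,0]],
  ],
)

```text
clock: 25.08
tool_pos: [0.5924, 0.0706, 0.2648]
tool_rot: [0.989, 0.15, 0.0, 0.0]
ft_force: [-0.2, -1.4, -3.1]
grip_width: 0.2
gripper_force: 89.6
```

```bash
cat >> h.py <<'E'
def tq():
    s=telemetry.get_state(); r=R.from_quat(s["tool_rot"]).as_matrix(); X=r[:,0]
    print("t",s["clock"],"yaw",np.degrees(np.arctan2(X[1],X[0])).round(2),"pos",s["tool_pos"].round(4),"F",s["ft_force"].round(1),"M",s["moment"].round(3),"j7",s["joint_pos"][6].round(2),s["effort"][6].round(3))
E
python3 -c "
from h import *
tq()"
```

```text
t 25.075 yaw 17.27 pos [0.5924 0.0706 0.2648] F [-0.2 -1.4 -3.1] M [-0.307  0.002 -0.037] j7 -1.3 -0.643
```

Emit:
apply_moves(
  plan=[
    [[0,0,0],[0,0,0.5]],
    [[0,0,0],[0,0,0.5]],
    [[0,0,0],[0,0,0]],
    [[0,0,0],[0,0,0]],
  ],
)

```text
clock: 25.58
tool_pos: [0.5924, 0.0706, 0.2648]
tool_rot: [0.996, 0.091, 0.0, 0.0]
ft_force: [-0.6, -2.4, -3.9]
grip_width: 0.195
gripper_force: 89.6
```

```bash
python3 -c "
from h import *
tq()"
```

```text
t 25.575 yaw 10.49 pos [0.5924 0.0706 0.2648] F [-0.6 -2.4 -3.9] M [-0.623 -0.013 -0.037] j7 -1.42 -0.014
```

Emit:
apply_moves(
  plan=[
    [[0,0,0],[0,0,0.5]],
    [[0,0,0],[0,0,0.5]],
    [[0,0,0],[0,0,0]],
    [[0,0,0],[0,0,0]],
  ],
)

```text
clock: 26.08
tool_pos: [0.5923, 0.0706, 0.2648]
tool_rot: [1.0, 0.031, -0.0, 0.0]
ft_force: [0.3, -2.4, -3.7]
grip_width: 0.195
gripper_force: 89.6
```

```bash
python3 -c "
from h import *
tq()"
```

```text
t 26.075 yaw 3.61 pos [0.5923 0.0706 0.2648] F [ 0.3 -2.4 -3.7] M [-0.908 -0.01   0.035] j7 -1.53 -0.013
```

Emit:
apply_moves(
  plan=[
    [[0,0.002,0],[0,0,0.5]],
    [[0,0,0],[0,0,0]],
    [[0,0,0],[0,0,0]],
  ],
)

```text
clock: 26.45
tool_pos: [0.5923, 0.0704, 0.2647]
tool_rot: [1.0, 0.002, 0.0, 0.0]
ft_force: [0.6, -2.8, -3.3]
grip_width: 0.198
gripper_force: 89.6
```

```bash
python3 -c "
from h import *
tq()"
```

```text
t 26.45 yaw 0.17 pos [0.5923 0.0704 0.2647] F [ 0.6 -2.8 -3.3] M [-0.873 -0.056  0.06 ] j7 -1.59 -0.055
```

Emit:
apply_moves(
  plan=[
    [[0,0.001,0],[0,0,0.5]],
    [[0,0,0],[0,0,0]],
    [[0,0,0],[0,0,0]],
  ],
)

```text
clock: 26.82
tool_pos: [0.5923, 0.0704, 0.2647]
tool_rot: [1.0, -0.028, -0.0, 0.0]
ft_force: [0.5, -2.2, -2.9]
grip_width: 0.199
gripper_force: 89.6
```

```bash
python3 -c "
from h import *
tq()"
```

```text
t 26.825 yaw -3.26 pos [0.5923 0.0704 0.2647] F [ 0.5 -2.2 -2.9] M [-0.84   0.008  0.056] j7 -1.64 -0.056
```

Emit:
apply_moves(
  plan=[
    [[0,0.001,0],[0,0,0.5]],
    [[0,0,0],[0,0,0]],
    [[0,0,0],[0,0,0]],
  ],
)

```text
clock: 27.2
tool_pos: [0.5923, 0.0702, 0.2647]
tool_rot: [0.998, -0.058, -0.0, -0.0]
ft_force: [0.3, -2.6, -3.9]
grip_width: 0.2
gripper_force: 89.7
```

```bash
python3 -c "
from h import *
tq()"
```

```text
t 27.2 yaw -6.69 pos [0.5923 0.0702 0.2647] F [ 0.3 -2.6 -3.9] M [-0.641 -0.014  0.155] j7 -1.7 -0.152
```

Emit:
apply_moves(
  plan=[
    [[0,0.001,0],[0,0,0.5]],
    [[0,0,0],[0,0,0]],
    [[0,0,0],[0,0,0]],
  ],
)

```text
clock: 27.58
tool_pos: [0.5923, 0.0701, 0.2647]
tool_rot: [0.996, -0.088, -0.0, -0.0]
ft_force: [0.2, -1.2, -3.8]
grip_width: 0.198
gripper_force: 89.7
```

```bash
python3 -c "
from h import *
tq()"
```

```text
t 27.575 yaw -10.13 pos [0.5923 0.0701 0.2647] F [ 0.2 -1.2 -3.8] M [-0.649  0.005  0.253] j7 -1.76 -0.233
```

Emit:
apply_moves(
  plan=[
    [[0,0.001,0],[0,0,0.5]],
    [[0,0,0],[0,0,0]],
    [[0,0,0],[0,0,0]],
  ],
)

```text
clock: 27.95
tool_pos: [0.5923, 0.07, 0.2647]
tool_rot: [0.993, -0.118, 0.0, -0.0]
ft_force: [-0.2, -1.6, -3.3]
grip_width: 0.195
gripper_force: 89.7
```

```bash
python3 -c "
from h import *
tq()"
```

```text
t 27.95 yaw -13.57 pos [0.5923 0.07   0.2647] F [-0.2 -1.6 -3.3] M [-0.45  -0.012  0.27 ] j7 -1.81 -0.26
```

Emit:
apply_moves(
  plan=[
    [[0,0.001,0],[0,0,0.5]],
    [[0,0,0],[0,0,0]],
    [[0,0,0],[0,0,0]],
  ],
)

```text
clock: 28.32
tool_pos: [0.5922, 0.0698, 0.2647]
tool_rot: [0.989, -0.148, 0.0, -0.0]
ft_force: [-0.5, -0.7, -2.6]
grip_width: 0.199
gripper_force: 89.7
```

```bash
python3 -c "
from h import *
tq()"
```

```text
t 28.325 yaw -17.0 pos [0.5922 0.0698 0.2647] F [-0.5 -0.7 -2.6] M [-0.279 -0.026  0.27 ] j7 -1.87 -0.288
```

Emit:
apply_moves(
  plan=[
    [[0,0.001,0],[0,0,0.5]],
    [[0,0,0],[0,0,0]],
    [[0,0,0],[0,0,0]],
  ],
)

```text
clock: 28.7
tool_pos: [0.5922, 0.0697, 0.2647]
tool_rot: [0.984, -0.177, 0.0, -0.0]
ft_force: [-0.1, -0.7, -3.1]
grip_width: 0.197
gripper_force: 89.7
```

```bash
python3 -c "
from h import *
tq()"
```

```text
t 28.7 yaw -20.43 pos [0.5922 0.0697 0.2647] F [-0.1 -0.7 -3.1] M [-0.056 -0.055  0.319] j7 -1.93 -0.315
```

Emit:
apply_moves(
  plan=[
    [[0,0.001,0],[0,0,0.5]],
    [[0,0,0],[0,0,0.5]],
    [[0,0,0],[0,0,0.25]],
    [[0,0,0],[0,0,0]],
    [[0,0,0],[0,0,0]],
  ],
)

```text
clock: 29.32
tool_pos: [0.5921, 0.0694, 0.2647]
tool_rot: [0.968, -0.251, -0.0, -0.0]
ft_force: [0.9, 1.3, -3.5]
grip_width: 0.195
gripper_force: 89.7
```

```bash
python3 - <<'E'
from h import *
tq()
im,d,K,T=grab("top"); np.savez("t2",im=im,d=d,K=K,T=T)
f=np.load("top.npz")
W=cloud(d,K,T); C=np.array([.5913,.0708]); q=W[(W[...,2]>.182)&(W[...,2]<.1945)]; t=np.hypot(*(q[:,:2]-C).T); 
h=q[(t>.09)&(t<.19)&(q[:,0]<.52)]; print(len(h)); 
if len(h)>20: c=np.polyfit(h[:,0],h[:,1],1); print("handle yaw",np.degrees(np.arctan(c[0])), "dist of axis from C",(np.polyval(c,C[0])-C[1])*np.cos(np.arctan(c[0])))
E
```

```text
t 29.325 yaw -29.07 pos [0.5921 0.0694 0.2647] F [ 0.9  1.3 -3.5] M [0.165 0.008 0.373] j7 -2.07 -0.413
449
handle yaw 25.110479660273718 dist of axis from C -0.004054469504093213
```

Emit:
apply_moves(
  plan=[
    [[0,0,0],[0,0,-0.4]],
    [[0,0,0],[0,0,-0.4]],
    [[0,0,0],[0,0,0]],
    [[0,0,0],[0,0,0]],
  ],
)

```text
clock: 29.88
tool_pos: [0.5921, 0.0694, 0.2647]
tool_rot: [0.979, -0.205, 0.0, -0.0]
ft_force: [-0.1, 1.6, -4.0]
grip_width: 0.197
gripper_force: 89.6
```

```bash
python3 -c "
from h import *
tq()"
```

```text
t 29.875 yaw -23.69 pos [0.5921 0.0694 0.2647] F [-0.1  1.6 -4. ] M [ 0.421 -0.1    0.038] j7 -1.98 0.001
```

Emit:
apply_moves(
  plan=[
    [[0,0,-0.02],[0,0,0]],
    [[0,0,-0.04],[0,0,0]],
    [[0,0,-0.06],[0,0,0]],
    [[0,0,-0.1],[0,0,0]],
    [[0,0,-0.1],[0,0,0]],
    [[0,0,-0.1],[0,0,0]],
    [[0,0,0],[0,0,0]],
  ],
)

```text
clock: 30.75
tool_pos: [0.5929, 0.0687, 0.3507]
tool_rot: [0.979, -0.205, 0.001, -0.001]
ft_force: [-0.4, -0.1, -3.5]
grip_width: 0.197
gripper_force: 90.3
```

```bash
python3 - <<'E'
from h import *
tq(); to([.505,-.36,.345],24.3); hubtool()
E
```

```text
t 30.75 yaw -23.68 pos [0.5929 0.0687 0.3507] F [-0.4 -0.1 -3.5] M [-0.002 -0.019 -0.073] j7 -2.0 -0.021
t 30.75 pos [0.5929 0.0687 0.3507] yaw -23.68 F [-0.41 -0.14 -3.45] j7 [-0.94  0.25  0.95  1.41 -0.2   1.58 -2.  ] tilt [ 3.e-03  4.e-04 -1.e+00]
 shift units [0.458 2.139 0.026] az units -6.98
bar slope deg 0.03 y0 -0.42 bar end x 68.5 ridge z [(30, np.float64(-38.8)), (45, np.float64(-39.2)), (60, np.float64(-38.8))] 3232
```

Emit:
apply_moves(
  plan=[
    [[0.047,0.252,0],[0,0,0]],
    [[0.047,0.252,0],[0,0,0]],
    [[0.047,0.252,0],[0,0,0]],
    [[0.047,0.252,0],[0,0,0]],
    [[0.047,0.252,0],[0,0,0]],
    [[0.047,0.252,0],[0,0,0]],
    [[0.047,0.252,0],[0,0,0]],
    [[0.047,0.252,0],[0,0,0]],
  ],
)

```text
clock: 31.8
tool_pos: [0.4986, -0.3314, 0.348]
tool_rot: [0.979, -0.205, -0.0, -0.0]
ft_force: [-0.3, 0.2, -3.8]
grip_width: 0.194
gripper_force: 90.0
```

Emit:
apply_moves(
  plan=[
    [[0,0,0.25],[0,0,0]],
    [[0,0,0.25],[0,0,0]],
    [[0,0,0.25],[0,0,0]],
    [[0,0,0.25],[0,0,0]],
    [[0,0,0.2],[0,0,0]],
    [[0,0,0.1],[0,0,0]],
    [[0,0,0.05],[0,0,0]],
    [[0,0,0],[0,0,0]],
  ],
)

```text
clock: 32.8
tool_pos: [0.4995, -0.3306, 0.0791]
tool_rot: [0.979, -0.205, 0.0, 0.0]
ft_force: [0.5, 0.3, -3.3]
grip_width: 0.192
gripper_force: 89.8
```

```bash
python3 -c "
from h import *
to([.5,-.33,.0618],-23.7)"
```

```text
t 32.8 pos [ 0.4995 -0.3306  0.0791] yaw -23.64 F [ 0.46  0.29 -3.26] j7 [-0.24  0.5   0.97  1.79 -0.45  1.1  -1.1 ] tilt [ 2.e-04 -4.e-04 -1.e+00]
 shift units [ 0.001 -0.004  0.087] az units 0.01
```

Emit:
apply_moves(
  plan=[
    [[0,0,0.04],[0,0,0]],
    [[0,0,0.03],[0,0,0]],
    [[0,0,0.01],[0,0,0]],
    [[0,0,0.006],[0,0,0]],
    [[0,0,0],[0,0,0]],
  ],
)

```text
clock: 33.42
tool_pos: [0.4994, -0.3304, 0.0617]
tool_rot: [0.979, -0.205, 0.0, 0.0]
ft_force: [0.5, -0.3, -3.7]
grip_width: 0.199
gripper_force: 90.3
```

Emit:
apply_moves(
  plan=[
    [[0,0,0.004],[0,0,0]],
    [[0,0,0.003],[0,0,0]],
    [[0,0,0],[0,0,0]],
  ],
)

```text
clock: 33.8
tool_pos: [0.4997, -0.3306, 0.0616]
tool_rot: [0.979, -0.205, 0.001, -0.0]
ft_force: [-4.9, 3.6, 11.8]
grip_width: 0.196
gripper_force: 92.6
```

Emit:
apply_moves(
  plan=[
    [[0,0,-0.005],[0,0,0]],
    [[0,0,0],[0,0,0]],
  ],
)

```text
clock: 34.05
tool_pos: [0.4995, -0.3305, 0.0616]
tool_rot: [0.979, -0.205, 0.0, 0.0]
ft_force: [-1.6, 1.9, 3.6]
grip_width: 0.197
gripper_force: 91.1
```

Emit:
apply_moves(
  plan=[
    [[0,0,0],[0,0,0]],
    [[0,0,0],[0,0,0]],
    [[0,0,0],[0,0,0]],
    [[0,0,0],[0,0,0]],
    [[0,0,0],[0,0,0]],
    [[0,0,0],[0,0,0]],
  ],
  hand=0,
)

```text
clock: 34.8
tool_pos: [0.4992, -0.3303, 0.0611]
tool_rot: [0.979, -0.205, -0.0, 0.0]
ft_force: [0.1, 0.1, 0.3]
grip_width: 1.0
gripper_force: 0.0
```

Emit:
apply_moves(
  plan=[
    [[0,0,-0.1],[0,0,0]],
    [[0,0,-0.25],[0,0,0]],
    [[0,0,-0.3],[0,0,0]],
    [[0,0,-0.3],[0,0,0]],
    [[0,0,-0.3],[0,0,0]],
    [[0,0,0],[0,0,0]],
  ],
)

```text
clock: 35.55
tool_pos: [0.5, -0.3324, 0.3172]
tool_rot: [0.979, -0.205, 0.004, 0.001]
ft_force: [-0.4, 0.1, -0.7]
grip_width: 1.0
gripper_force: 0.0
```

```bash
python3 - <<'E'
from h import *
to([.54,.03,.33],28.7)
im,d,K,T=grab("wrist"); W=cloud(d,K,T); m=(W[...,2]>.105)&(W[...,2]<.117)&(np.hypot(W[...,0]-.5,W[...,1]+.33)<.05); p=W[m]; A=np.c_[p[:,:2]-p[:,:2].mean(0),np.ones(len(p))]
print("hub top",p.mean(0).round(4),len(p),"slopes",np.linalg.lstsq(A,p[:,2],rcond=None)[0].round(3))
im,d,K,T=grab("top"); W=cloud(d,K,T); C=np.array([.5913,.0708]); q=W[(W[...,2]>.182)&(W[...,2]<.1945)]; t=np.hypot(*(q[:,:2]-C).T)
h=q[(t>.09)&(t<.19)&(q[:,0]<.52)]; c=np.polyfit(h[:,0],h[:,1],1); print("handle yaw",np.degrees(np.arctan(c[0])),h[:,2].mean(),len(h))
z=cv2.resize(im[100:280,90:390],(800,480)); save(z,"end.png")
E
```

```text
t 35.55 pos [ 0.5    -0.3324  0.3172] yaw -23.7 F [-0.44  0.1  -0.71] j7 [-0.35  0.31  1.11  1.47 -0.28  1.52 -1.23] tilt [ 0.0073 -0.0035 -1.    ]
 shift units [-0.545 -1.739 -0.069] az units -7.62
hub top [ 0.499  -0.3298  0.111 ] 375 slopes [-0.011  0.015  0.111]
handle yaw 24.925858348868623 0.18742499044015573 450
```

View pics/end.png

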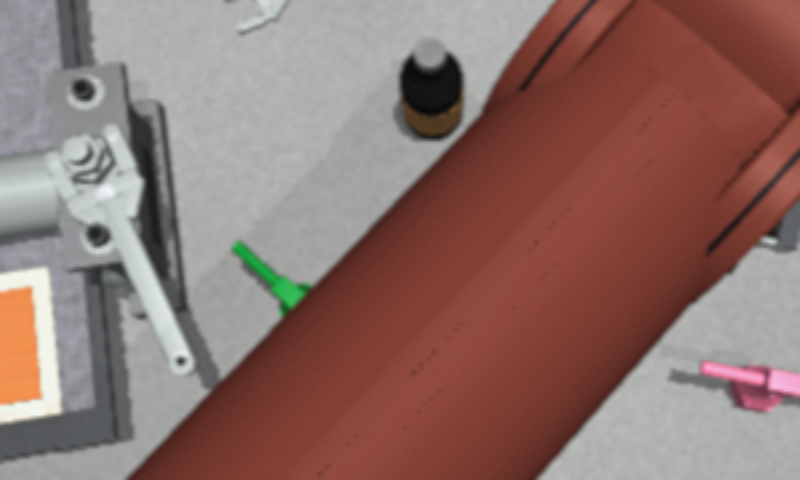

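The spanner is still on the nut, braced against the front bolt. The wrench stands upright with its hub top at 0.111, as before, and nothing touches the robot.

```bash
python3 -c "
from bench import arm
print(arm.job_done())"
```

```text
the job is handed in; nothing more can be done
None
```

I handed the job in at about 36 s: the jam nut is tightened an estimated 0.33–0.43 rad (about 20°) past hard, judged from wrist torque and turn angle; the spanner lies on the lower nut braced against the front bolt, and the wrench stands upright on the bench. No verdict came back, and the first spanner grip closed over the handle because the reported tool frame sits about 29 mm ahead of its description, so I used the camera-measured fingertip offset from then on; the second grip briefly pressed the bench with about 40 N.

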